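# Weigh the solder-scrap tin on the spring hand scale and sort it

### The arm

A 7-joint arm with a two-finger parallel gripper is mounted at the origin on the work surface; the furniture and walls round the work are solid. World frame = base frame: x ahead of the robot, y to its left, z up, the work surface at z = 0. Lengths are in m, angles in rad, forces in N, time in s.
With the tool pointing down it reaches from about 0.4 to 0.85 m from the base axis. Payload 4.5 kg.
Tool frame: the origin (TCP) lies midway between the tips of the shut fingers; the grasp point (between the pads) lies 19 mm behind it; z points along the fingers, y is the line along which they close (so a half turn about z gives the same grasp; the last joint's range is limited). The gripper opens to 88 mm and grips with 3 to 60 N. Pads are 18 mm wide; open, the fingers measure 123 mm over their backs; the gripper's body (75 mm by 187 mm) begins 45 mm behind the grasp point.
Start: joints at [-1.168, 0.689, -0.195, 1.565, 0.157, 0.902, -0.215], TCP at [0.225, 0.583, 0.239] pointing down, gripper open.
Joint ranges: [-3.01, 3.01], [-0.46, 2.08], [-1.47, 1.51], [0.13, 2.56], [-1, 4.14], [0.04, 2.09], [-2.66, 2.66]. Speed limits (rad/s): [2.57, 2.57, 3.14, 3.14, 3.14, 3.14, 3.14].

### API

Orientations are given as a unit quaternion [x, y, z, w].
In Python, from plant import get_state, viewer, workorder gives the robot as it stands. The module is installed in compiled form; this text tells all that it offers.
- The arm moves only by the tool step_arm, never from a script. Its argument "motion" is a list of rows, each an object of numbers: "wx", "wy", "wz": the turn, a rotation vector about the tool's x, y, z each as a share of 180 degrees, from -1 to 1; "dx", "dy", "dz": the shift along the tool's x, y, z each as a share of 8 cm, from -1 to 1; "claw": the finger opening in mm, from 0 to 88.1. A call has 1 to 8 rows; each row is the pose to reach, as a shift and turn from the pose commanded when the call began, along the tool's axes at that moment, turning the shorter way round; what a row does not reach only later rows make up. A row lasts 1/10 s, in which the tool goes at most 50 mm and 8.59 degrees, less where a joint would pass 70% of its speed; a pose out of reach is approached as far as the arm can. A call with a number of a shift or a turn outside -1 to 1 is refused whole. A call with a gripper value outside its range is refused whole. The fingers move at their own pace and stop on an object; "force" is the grip in N (left out, the last holds). Time passes only in rows, so rows that repeat a pose let the fingers close. It gives the time, the measured TCP pose, the force, the opening and the grip force at its end, in the units of the state.
- get_state(): the state, without advancing time (a new reading comes with each control period).
- viewer.snapshot(name): name is "scene" or "top" or "wrist"; returns (picture, depth): 384x512x3 uint8, red, green, blue; 384x512 float32, m along the optical axis (not along the pixel's ray), 0 where there is no reading.
- viewer.calibration(name): a dict with "vfov" (degrees; the focal length in pixels is half the picture's height over the tangent of half this angle, whatever the lens; pixels are square), "cx", "cy" (the principal point, pixels), "extrinsics" (4x4, takes a point from camera to world coordinates). Camera axes: x right, y down, z forward; pixel columns grow to the right and rows downward; lengths in m; the calibration is good to about 2 mm. A picture is of the moment at which its call begins: read the wrist's pose just before it. calibration takes no time and is no camera call; for the wrist camera it gives the pose at the moment of the call.
- workorder.finish_job(): hands the job in; it is judged then, once.
The state is a dict: "clock": time; "q": joint angles; "qd": joint speeds; "joint_torque": joint torques, N m; "tool_pos": TCP position; "eef_rot": TCP orientation; "contact_force": force on the tool from outside, world axes, zero at the start; "moment": the same for the moment, N m; "opening": opening from 0.0 (shut) to 1.0 (fully open); "finger_force": force on a finger pad.
Only numpy, scipy, OpenCV 4.12 (cv2) and the standard library are available. Lean on these libraries where they do the work, as an engineer would, in place of code of your own. Each camera call takes 0.05 s, during which the arm holds its last target. There are 200 camera calls.

### The job

Take the yellow-handled spring hand scale off its stand, catch the closed scrap tin's wire handle on its hook and lift slowly until the tin hangs still, just clear of its round mat (1 to 2 cm, never more than 2.5 cm), to weigh it without touching the tin itself. If it weighs more than 500 g set it down gently in the blue tray, otherwise gently back on its mat; then unhook and hang the scale back on its stand, disturbing nothing else.

Things in the scene. Friction and masses are not known exactly. Their poses are not given: they have to be found in the camera images.
- scale_grip (a point): Spring hand scale, 140 g, hanging upright on the stand. This point: centre of its yellow handle block, 34 (x) x 22 (y) x 44 (z) mm; z up. Under the block a black collar 44 x 44 x 5 mm, then a white housing 26 (x) x 18 (y) mm down to 132 mm below this point, then the steel J-hook. On its -x face an orange pointer runs down black ticks, one per 100 g; long red line = 500 g.
- scale: The same scale as a whole, same axes; origin: centre of the collar's underside, 27 mm below scale_grip. Its hook hangs on a spring in the housing: it comes down 9.8 mm for every 100 g (100 N/m, no preload, 80 mm at most); the pointer moves with it.
- hook_rest (a point): Where the throat of the hook (upper side of the wire at its lowest place) is with no load, fixed to the housing: 183 mm below scale_grip. Wire 5 mm thick, so the hook ends 5 mm below this point. Hook in the scale's x-z plane: rising shank at x = -11 mm, straight to 32 mm above this point, upturned tip at x = +12 mm with its top 14 mm above this point. The gap, 17 mm wide, opens upward between them; 37 mm free height between tip and housing.
- tin_centre (a point): Closed steel tin with a green band, 58 mm across, 38 mm high with its lid; contents unseen, total 300 to 700 g. This point: on its axis, 19 mm above its underside; z up. Starts on the mat. A stiff upright wire handle, 60 mm wide, wire 4 mm thick, arches over it in its y-z plane; the hook goes through the arch along the tin's x axis, either way.
- tin_peak (a point): Underside of the tin handle's wire at its peak in the middle, straight above the tin's axis: 72.5 mm above the tin's underside, 34 mm of free height above the lid. The wire slopes down from here to both sides.
- tin: The same tin as a whole; origin: centre of its underside, same axes.
- mat: Round black rubber mat, 80 mm across, 3 mm thick, fixed to the bench: the tin's own place. Origin: centre of its underside, on the bench.
- tray: Round blue tray for full tins, fixed, 90 mm across, rim 10 mm high, walls and floor 3 mm thick. Origin: centre of its underside, on the bench.
- stand_hang (a point): The scale's place on its fixed stand: centre of the fork, level with its upper side, 245 mm above the bench; the scale's origin is here when it hangs, collar on the two prongs, axes alike. Slot 25 mm wide, open to -x. Prongs along x, 15.5 mm wide, ending at x = -35 mm in lips 4 mm high: lift the scale 8 mm or more and draw it out to -x, 60 mm or more. Post 19 mm thick at x = +48 mm.
- solder_spool: White wire spool 54 x 55 x 42 mm standing on its flange, a bystander; origin at its underside.
- ipa_bottle: White bottle with blue tip, 42 mm thick, 125 mm high, a bystander; origin at its underside.
- flux_bottle: Cream bottle with orange label, 34 mm thick, 105 mm high, a bystander; origin at its underside.
Not all that is in view belongs to the job. What is shaped like the scale but purple is not meant.

How it is judged:
On the way, in this order (a step that is already met when the one before it is completed fails the run):
1. the tin hangs still on the scale's hook, 5 to 26 mm clear of its mat (height (world z) of tin between 0.008 and 0.029 m and horizontal distance between tin_centre and mat below 0.06 m and contact force between tin and scale above 2 N and contact force between tin and mat below 0.05 N and linear speed of tin below 0.03 m/s), for 0.7 s.
2. the tin stands in the tray or on the mat with the hook off it (((contact force between tin and tray above 1 N and horizontal distance between tin_centre and tray below 0.025 m) or (contact force between tin and mat above 1 N and horizontal distance between tin_centre and mat below 0.025 m)) and contact force between tin and scale below 0.05 N and linear speed of tin below 0.02 m/s), for 0.3 s.
At the end, for the whole second after the job is handed in: Tin upright (0.1 rad), still, unhooked: over 500 g in the tray, under 500 g on the mat, axis within 25 mm of the centre (450 to 550 g: either). Scale hanging upright on the fork, collar down on the prongs, within 12 mm of its place, still, released ((((contact force between tin and tray above 1 N and horizontal distance between tin_centre and tray below 0.025 m) and contact force between tin and tray above 4.41 N) or ((contact force between tin and mat above 1 N and horizontal distance between tin_centre and mat below 0.025 m) and contact force between tin and mat below 5.4 N)) and angle between each of tin_centre, scale's own z axis and vertical below 0.1 rad and linear speed of tin below 0.02 m/s and contact force between tin and scale below 0.05 N and horizontal distance between scale and stand_hang below 0.012 m and z of scale in the frame of stand_hang between -0.004 and 0.003 m and linear speed of scale below 0.03 m/s); the robot touches nothing.
It fails at once if the tin is handled by the fingers or arm (contact force between tin and the fingers above 0.5 N or contact force between tin and the arm above 0.5 N).
It fails at once if the tin is lifted more than 28 mm clear of the mat's level, or tipped more than 0.5 rad (height (world z) of tin above 0.031 m or angle between tin_centre's own z axis and vertical above 0.5 rad).
It fails at once if the tin is dropped, banged or pressed down: more than 15 N on its mat or the tray (contact force between tin and mat above 15 N or contact force between tin and tray above 15 N).
It fails at once if the hook snatches, jams on or presses the tin with more than 12 N (contact force between tin and scale above 12 N).
It fails at once if a bystander is moved more than 20 mm (distance of any of solder_spool, ipa_bottle, flux_bottle from where it was at the start of the episode above 0.02 m).
It also fails if it takes over 70 s, if anything falls off the work surface, if the arm or the gripper's body presses on something with over 40 N, if the wrist force passes 120 N, or if a joint passes its speed limit or range.

## Working session

There is one attempt and no reset: what is moved stays moved. The work goes in short steps, Python scripts to look and compute and a tool call to move; the robot and the scene stay as the last step left them, time stands still between calls to the robot, and variables do not carry over. Pictures are saved under pics/ and viewed, at most 10 in all, crops included, and the job is handed in when it is done.

Besides the shell and the picture viewer there is one more tool, called after "Emit:" as name(argument=value, ...) on one line, values as JSON. step_arm: Moves the arm, as the interface text tells. Shift numbers are shares of 8 cm and turn numbers shares of 180 degrees, none past 1 either way. Its arguments: {"type":"object","properties":{"motion":{"type":"array","items":{"type":"object","properties":{"wx":{"type":"number","minimum":-1,"maximum":1},"wy":{"type":"number","minimum":-1,"maximum":1},"wz":{"type":"number","minimum":-1,"maximum":1},"dx":{"type":"number","minimum":-1,"maximum":1},"dy":{"type":"number","minimum":-1,"maximum":1},"dz":{"type":"number","minimum":-1,"maximum":1},"claw":{"type":"number"}}}},"force":{"type":"number"}},"required":["motion"]}

```bash
mkdir -p pics
cat > h.py <<'E'
import numpy as np, cv2
from plant import get_state, viewer, workorder
from scipy.spatial.transform import Rotation as R
def snap(n):
    c=viewer.calibration(n); p,d=viewer.snapshot(n); return p,d,c
def K(c,h=384):
    return h/2/np.tan(np.radians(c['vfov'])/2)
def pts(d,c):
    f=K(c); v,u=np.mgrid[:384,:512]; 
    P=np.stack([(u-c['cx'])/f*d,(v-c['cy'])/f*d,d],-1)
    E=np.array(c['extrinsics']); return P@E[:3,:3].T+E[:3,3]
def ray(u,v,c):
    f=K(c);E=np.array(c['extrinsics']); r=E[:3,:3]@np.array([(u-c['cx'])/f,(v-c['cy'])/f,1]); return E[:3,3],r
def onz(u,v,c,z):
    o,r=ray(u,v,c); return o+r*(z-o[2])/r[2]
def proj(P,c):
    E=np.array(c['extrinsics']); q=E[:3,:3].T@(np.array(P)-E[:3,3]); f=K(c); return c['cx']+f*q[0]/q[2],c['cy']+f*q[1]/q[2]
def save(n,p): cv2.imwrite('pics/'+n,p[:,:,::-1])
E
cat > a.py <<'E'
from h import *
out=[]
for n in('scene','top'):
    p,d,c=snap(n); np.savez(n+'.npz',p=p,d=d,c=c); out.append(p); print(n,np.array(c['extrinsics']).round(3).tolist(),c['vfov'],c['cx'],c['cy'],(d>0).mean())
save('a.png',cv2.resize(np.vstack(out),(448,672)) if 0 else cv2.resize(np.hstack(out),(800,300)))
save('scene.png',cv2.resize(out[0],(800,600)));save('top.png',cv2.resize(out[1],(800,600)))
s=get_state();print(s)
E
python3 a.py
```

```text
scene [[0.731, -0.515, 0.448, -0.009], [-0.682, -0.567, 0.462, -0.604], [0.016, -0.644, -0.765, 0.988], [0.0, 0.0, 0.0, 1.0]] 47.669761789691805 259.71236292820095 191.62306427688995 0.9545796712239584
top [[0.047, -0.978, 0.202, 0.27], [-0.999, -0.045, 0.012, -0.141], [-0.003, -0.203, -0.979, 1.222], [0.0, 0.0, 0.0, 1.0]] 49.07795042792941 259.0813006389369 198.93293044025694 0.99627685546875
{'clock': 0.1, 'q': array([-1.16819353,  0.68983108, -0.19451911,  1.5661748 ,  0.15726363,
        0.90247488, -0.21512131]), 'qd': array([-7.24502472e-05, -1.76945342e-03, -2.12458851e-03, -2.03349965e-03,
       -5.82304065e-04, -4.72488908e-04, -6.56805703e-04]), 'joint_torque': array([-2.69456948e-03, -5.28499889e+01, -1.27115764e+00, -1.53837544e+01,
       -5.24677313e-02,  1.90905201e-03,  3.49804077e-05]), 'tool_pos': array([0.22515373, 0.58247711, 0.23805066]), 'eef_rot': array([ 1.83346431e-01,  9.83048077e-01, -7.45176342e-04, -9.66197219e-05]), 'contact_force': array([ 0.87116068, -0.4425657 , -0.70048599]), 'moment': array([-0.01152892,  0.04269742, -0.02079063]), 'finger_force': 0.0, 'opening': 1.000376060124942}
```

View pics/scene.png

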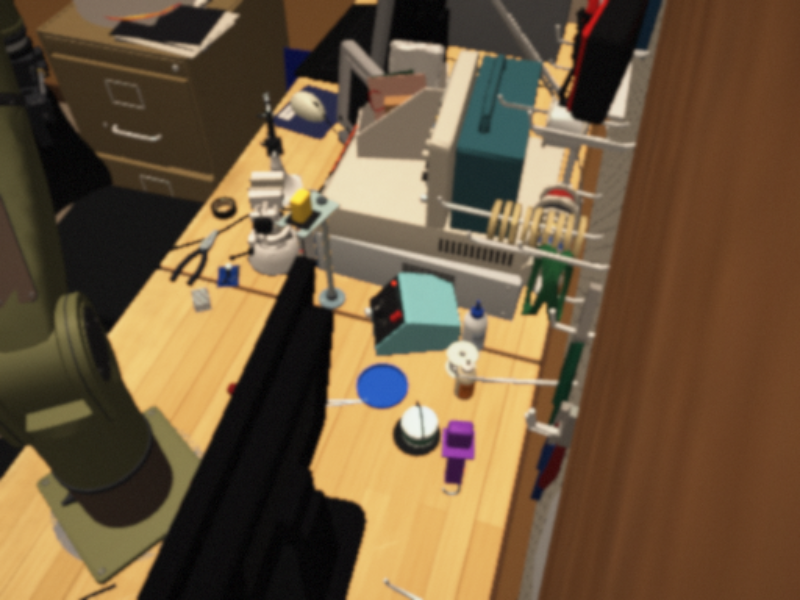

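View pics/top.png

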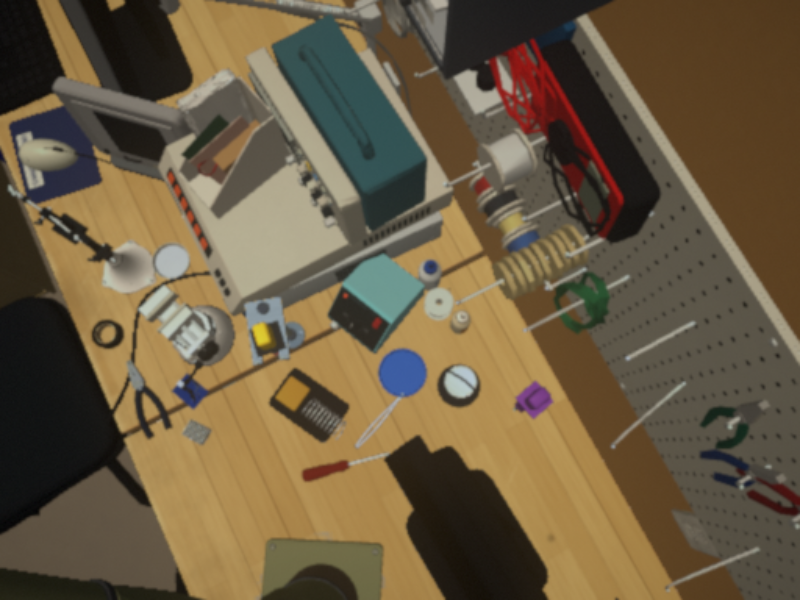

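The yellow-handled scale hangs on the stand at scene (300,207) and top (265,335). The purple one at scene (458,445) and top (533,400) is the decoy. The tin is at top (459,383), the tray at (403,372), the spool at (438,303), the ipa bottle at (430,272) and the flux bottle at (459,320).

```bash
cat > b.py <<'E'
from h import *
D={n:np.load(n+'.npz',allow_pickle=True) for n in('scene','top')}
def hsv(p): return cv2.cvtColor(p,cv2.COLOR_RGB2HSV)
for n in D:
    p,d,c=D[n]['p'],D[n]['d'],D[n]['c'].item(); P=pts(d,c); h=hsv(p)
    def rep(nm,m):
        m=m.astype(np.uint8); k,l,s,ce=cv2.connectedComponentsWithStats(m)
        for i in np.argsort(-s[1:,4])[:2]+1:
            if s[i,4]<25: continue
            q=P[(l==i)&(d>0)]; print(n,nm,s[i],ce[i].round(1),'med',np.median(q,0).round(3),'lo',np.percentile(q,3,0).round(3),'hi',np.percentile(q,97,0).round(3))
            r=cv2.minAreaRect(q[q[:,2]>np.median(q[:,2])-.006][:,:2].astype(np.float32)*1000); print('   rect',r)
    H,S,V=h[...,0],h[...,1],h[...,2]
    rep('yellow',(H>20)&(H<32)&(S>200)&(V>120))
    rep('blue',(H>105)&(H<120)&(S>180)&(V>100))
    rep('purple',(H>130)&(H<160)&(S>100))
    z=P[...,2]
    for (u,v) in ([(420,425),(445,470),(300,300),(250,450),(330,520),(265,250),(330,200)] if n=='scene' else [(459,383),(438,303),(430,272),(459,320),(292,333),(190,330),(420,450),(480,550),(265,310)]):
        print(n,(u,v),P[int(v*.64),int(u*.64)].round(3))
T,S=D['top']['p'],D['scene']['p']
a=cv2.resize(T[180:250,130:210],(480,420),interpolation=2); b=cv2.resize(T[215:275,260:360],(480,288),interpolation=2)
e=cv2.resize(S[105:205,140:230],(378,420),interpolation=2)
im=np.zeros((420,800,3),np.uint8); im[:,:400]=cv2.resize(a,(400,420)); im[:,400:778]=e; save('c1.png',im)
E
python3 b.py
```

```text
scene blue [230 234  30  26 597] [244.4 246.7] med [ 0.405 -0.122  0.003] lo [ 0.372 -0.157 -0.   ] hi [ 0.441 -0.087  0.007]
   rect ((405.1278076171875, -122.92948913574219), (83.00143432617188, 78.33223724365234), 45.88721466064453)
scene purple [283 270  20  39 561] [292.5 286.2] med [ 0.346 -0.343  0.167] lo [ 0.332 -0.358  0.075] hi [ 0.361 -0.326  0.21 ]
   rect ((351.2284851074219, -339.29052734375), (39.04938507080078, 40.13053512573242), 40.767417907714844)
scene (420, 425) [ 0.384 -0.235  0.042]
scene (445, 470) [ 0.375 -0.303  0.002]
scene (300, 300) [ 0.239 -0.182  0.417]
scene (250, 450) [ 0.099 -0.285  0.398]
scene (330, 520) [ 0.163 -0.299  0.151]
scene (265, 250) [0.422 0.232 0.053]
scene (330, 200) [0.479 0.083 0.245]
top purple [331 245  22  22 278] [341.7 255.4] med [ 0.352 -0.335  0.17 ] lo [ 0.333 -0.36   0.161] hi [ 0.375 -0.318  0.212]
   rect ((353.9392395019531, -339.8624267578125), (40.11532974243164, 41.47837829589844), 43.41964340209961)
top (459, 383) [ 0.387 -0.227  0.04 ]
top (438, 303) [ 0.542 -0.186  0.004]
top (430, 272) [ 0.574 -0.167  0.099]
top (459, 320) [ 0.496 -0.221  0.081]
top (292, 333) [0.464 0.081 0.036]
top (190, 330) [0.442 0.226 0.158]
top (420, 450) [ 0.267 -0.155  0.433]
top (480, 550) [ 0.159 -0.229  0.431]
top (265, 310) [0.463 0.084 0.251]
```

View pics/c1.png

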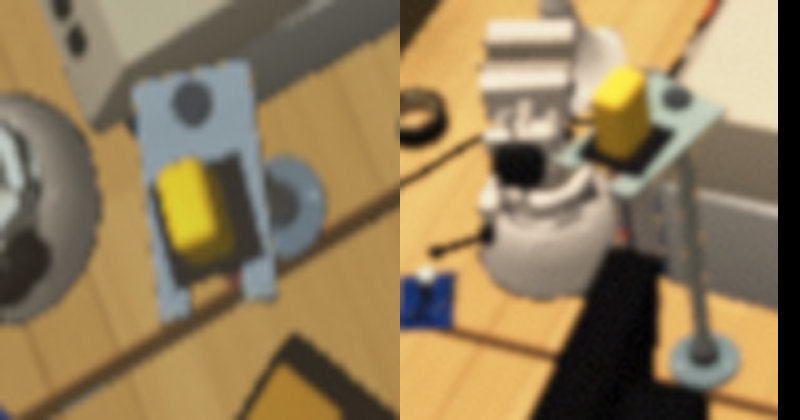

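The crop confirms the yellow-handled scale on the fork. The fork's open end points to the bottom of the top view, roughly world −x, and the post is at the far end. Next I'll get exact poses and find out what the black body is.

```bash
cat > c.py <<'E'
from h import *
D={n:np.load(n+'.npz',allow_pickle=True) for n in('scene','top')}
A=[]
for n in D:
    p,d,c=D[n]['p'],D[n]['d'],D[n]['c'].item(); P=pts(d,c); x,y,z=P[...,0],P[...,1],P[...,2]
    h=cv2.cvtColor(p,cv2.COLOR_RGB2HSV); H,S,V=h[...,0],h[...,1],h[...,2]
    print(n,'tcp proj',proj(get_state()['tool_pos'],c))
    reg=(x>.38)&(x<.56)&(y>.02)&(y<.17)&(d>0)
    pl=reg&(abs(z-.245)<.008)
    q=P[pl]; print('fork',len(q),q.mean(0).round(4),cv2.minAreaRect(q[:,:2].astype(np.float32)*1000))
    ye=(H>18)&(H<35)&(S>150)&reg&(z>.22); q=P[ye]; print('yel',len(q),q.mean(0).round(4),q.min(0).round(3),q.max(0).round(3)); q=q[q[:,2]>q[:,2].max()-.012]; print(len(q),q.mean(0),cv2.minAreaRect(q[:,:2].astype(np.float32)*1000))
    reg=(abs(x-.385)<.07)&(abs(y+.23)<.06)&(d>0)
    for lo,hi in((.03,.048),(.06,.09)):
        q=P[reg&(z>lo)&(z<hi)]; print('tin',lo,len(q)); 
        if len(q)>5: print(q.mean(0).round(4),cv2.minAreaRect(q[:,:2].astype(np.float32)*1000), q[:,2].max())
    bl=(H>105)&(H<125)&(S>150)&(abs(x-.405)<.06)&(abs(y+.12)<.06); vs,us=np.nonzero(bl); 
    m=cv2.fitEllipse(np.argwhere(bl)[:,::-1].astype(np.float32)[cv2.convexHull(np.argwhere(bl)[:,::-1].astype(np.int32),returnPoints=False)[:,0]]); print('tray ell',m,onz(*m[0],c,.007))
    bk=(V<60)&(abs(x-.385)<.07)&(abs(y+.23)<.06)&(z<.012); q=P[bk]; print('mat',len(q),(np.percentile(q,2,0)+np.percentile(q,98,0))[:2]/2)
    kb=(V<40)&(z>.1)&(y<0)&(x<.5)&(d>0); q=P[kb]; print('black',np.percentile(q,[1,50,99],0).round(3))
p,d,c=snap('wrist'); print(np.array(c['extrinsics']).round(3).tolist(),c['vfov']);
t=D['top']['p'];s=D['scene']['p']
im=np.zeros((600,800,3),np.uint8); im[:300,:400]=cv2.resize(p,(400,300)); im[300:,:400]=cv2.resize(t[215:275,250:330],(400,300),interpolation=2); im[300:,400:]=cv2.resize(s[255:300,240:300],(400,300),interpolation=2); im[:300,400:]=cv2.resize((np.clip(D['scene']['d']/1.6,0,1)*255).astype(np.uint8),(400,300))[...,None]; save('d1.png',im)
E
python3 c.py
```

```text
scene tcp proj (np.float64(29.548607458331816), np.float64(81.83865121770278))
fork 435 [0.4326 0.0735 0.2469] ((431.5950927734375, 81.13435363769531), (99.51251983642578, 59.294044494628906), 13.23515796661377)
yel 225 [0.4141 0.0709 0.2774] [0.401 0.062 0.248] [0.436 0.09  0.297]
94 [0.4162882  0.0726332  0.29215647] ((418.7001647949219, 74.45848083496094), (33.87485885620117, 18.022541046142578), 20.691944122314453)
tin 0.03 367
[ 0.3876 -0.2303  0.04  ] ((388.9674072265625, -230.02066040039062), (57.613807678222656, 55.02705001831055), 47.314395904541016) 0.04732438105792802
tin 0.06 29
[ 0.3866 -0.2333  0.0708] ((388.96185302734375, -230.15184020996094), (47.52154541015625, 3.4539685249328613), 56.58686447143555) 0.08214829787465128
tray ell ((244.2181854248047, 246.85122680664062), (26.36260223388672, 30.663333892822266), 88.46556091308594) [ 0.40362734 -0.12408773  0.007     ]
mat 173 [ 0.38000281 -0.23155975]
black [[-0.059 -0.372  0.11 ]
 [ 0.099 -0.297  0.397]
 [ 0.488 -0.024  0.695]]
top tcp proj (np.float64(-56.03748925885901), np.float64(290.7671348545987))
fork 671 [0.4
[... 351 characters left out ...]
3914 -0.232   0.0414] ((392.4432067871094, -232.4024658203125), (56.638797760009766, 56.391937255859375), 4.366369724273682) 0.047622023727543095
tin 0.06 30
[ 0.3909 -0.233   0.0704] ((392.1918029785156, -232.0528564453125), (54.703697204589844, 4.392920017242432), 55.35286331176758) 0.08234202805592372
tray ell ((257.1382141113281, 238.15606689453125), (27.453720092773438, 27.569005966186523), 126.30763244628906) [ 0.40478623 -0.12521408  0.007     ]
mat 98 [ 0.37354141 -0.22834576]
black [[ 0.066 -0.468  0.119]
 [ 0.177 -0.24   0.4  ]
 [ 0.498 -0.153  0.7  ]]
[[0.36, 0.896, 0.259, 0.159], [0.933, -0.346, -0.101, 0.61], [-0.001, 0.279, -0.96, 0.384], [0.0, 0.0, 0.0, 1.0]] 62.88391234768675
```

View pics/d1.png

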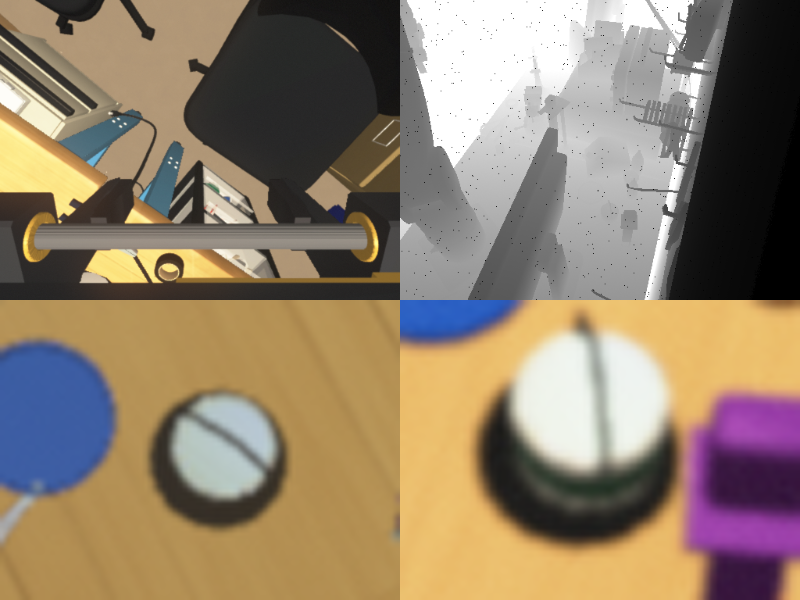

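The wrist really is out at y≈0.6, so the black boom over the bench on the −y side isn't the tool. I'll map it, fix the mat and tin centres, and then move.

```bash
cat > d.py <<'E'
from h import *
D={n:np.load(n+'.npz',allow_pickle=True) for n in('scene','top')}
G={}
for n in D:
    p,d,c=D[n]['p'],D[n]['d'],D[n]['c'].item(); P=pts(d,c)
    m=(P[...,2]>.1)&(d>0)&(P[...,0]>-.1)&(P[...,0]<.5)&(P[...,1]<0)&(P[...,1]>-.5)
    g={}
    for q in P[m]:
        k=(int(np.floor(q[0]/.05)),int(np.floor(q[1]/.05))); g.setdefault(k,[]).append(q[2])
    print(n,'cols y -0.5..0, cell: zmin-zmax cm')
    for i in range(9,-3,-1): print('x%.2f'%(i*.05),' '.join(('%2d-%2d'%(min(g[i,j])*100,max(g[i,j])*100) if (i,j) in g and len(g[i,j])>3 else '  .  ') for j in range(-10,0)))
    x,y=P[...,0],P[...,1]; V=p.max(-1)
    m=((abs(x-.39)<.06)&(abs(y+.23)<.06)&(P[...,2]<.012)&(V<75)).astype(np.uint8)
    h=cv2.convexHull(np.argwhere(m)[:,::-1].astype(np.int32)); e=cv2.fitEllipse(h); print('mat',e,onz(*e[0],c,.003))
E
python3 d.py
```

```text
scene cols y -0.5..0, cell: zmin-zmax cm
x0.45   .   46-57 29-60 35-69 34-68 10-45   .     .     .     .  
x0.40   .   48-55 38-47 37-47 46-47 43-44 44-45   .     .     .  
x0.35 38-52 41-54 10-55 10-21   .     .     .     .     .     .  
x0.30 23-61 43-58 16-44 10-21   .     .     .     .     .     .  
x0.25 23-56   .   43-45   .     .   30-39 13-43 35-43   .     .  
x0.20 47-59   .     .     .     .   11-43 12-43   .     .     .  
x0.15   .     .     .   10-24 10-39 12-43 42-43   .     .     .  
x0.10 36-38   .     .   10-39 12-43 39-43   .     .     .     .  
x0.05   .     .     .   10-43 12-43   .     .     .     .   10-41
x0.00   .     .   27-40 11-43 42-43   .     .     .   10-40 10-45
x-0.05   .     .   39-43 39-43   .     .     .     .   10-38 10-43
x-0.10   .     .     .     .     .     .     .     .     .   10-37
mat ((266.1718444824219, 278.3182067871094), (24.005672454833984, 28.34003257751465), 94.98311614990234) [ 0.38371817 -0.23005083  0.003     ]
top cols y -0.5..0, cell: zmin-zmax cm
x0.45   .   10-79 23-67 35-70 40-68 10-45   .     .     .     .  
x0.40 10-70 10-73
[... 154 characters left out ...]
     .     .     .   10-12
x0.25 23-60   .   43-45   .     .   38-40 31-43 10-43   .   10-13
x0.20 52-60   .     .     .     .   38-43 18-43 10-39   .     .  
x0.15   .     .     .   20-24 10-40 30-43 10-43 10-15   .     .  
x0.10 36-38   .     .   23-40 27-43 10-43 10-28   .     .     .  
x0.05   .     .     .     .     .   10-38   .     .     .   10-29
x0.00   .     .     .     .     .   10-14   .     .   10-17 10-19
x-0.05   .     .     .     .     .     .     .     .     .     .  
x-0.10   .     .     .     .     .     .     .     .     .     .  
mat ((293.1838684082031, 246.51174926757812), (25.25936508178711, 25.581993103027344), 125.7840576171875) [ 0.38591621 -0.23041045  0.003     ]
```

Emit:
step_arm(motion=[{"dz": -0.5,"claw": 88},{"dz": -0.7,"claw": 88},{"dz": -0.7,"claw": 88}])

```text
$.motion[0]: bad value
```

```bash
cat > e.py <<'E'
from h import *
D={n:np.load(n+'.npz',allow_pickle=True) for n in('scene','top')}
for n in D:
    p,d,c=D[n]['p'],D[n]['d'],D[n]['c'].item(); P=pts(d,c)
    m=(P[...,2]>.25)&(d>0)&(P[...,0]>.22)&(P[...,0]<.55)&(P[...,1]<-.05)&(P[...,1]>-.45)
    k,l,s,ce=cv2.connectedComponentsWithStats(m.astype(np.uint8))
    for i in range(1,k):
        if s[i,4]<6: continue
        q=P[l==i]; q=q[np.argsort(q[:,1])]; print(n,s[i],'right',q[:3].mean(0).round(3),'mid',q[len(q)//2].round(3),'left',q[-3:].mean(0).round(3))
E
python3 e.py
```

```text
scene [ 356    2   52   78 2521] right [ 0.481 -0.349  0.629] mid [ 0.468 -0.327  0.627] left [ 0.55  -0.258  0.629]
scene [ 280   71  130  142 4036] right [ 0.33 -0.45  0.55] mid [ 0.49  -0.339  0.59 ] left [ 0.441 -0.19   0.451]
scene [ 178  163   36   98 1397] right [ 0.222 -0.232  0.39 ] mid [ 0.237 -0.19   0.398] left [ 0.27  -0.136  0.43 ]
scene [363 213   4  10  16] right [ 0.505 -0.375  0.294] mid [ 0.523 -0.366  0.282] left [ 0.54  -0.356  0.258]
scene [368 217   9  24  35] right [ 0.379 -0.449  0.454] mid [ 0.385 -0.446  0.426] left [ 0.394 -0.44   0.446]
scene [290 235  67  12 195] right [ 0.345 -0.447  0.442] mid [ 0.316 -0.411  0.438] left [ 0.281 -0.373  0.45 ]
top [  292    10   220   232 23812] right [ 0.386 -0.45   0.528] mid [ 0.521 -0.394  0.76 ] left [ 0.444 -0.193  0.452]
top [391 250  40  37 106] right [ 0.347 -0.449  0.444] mid [ 0.315 -0.411  0.441] left [ 0.283 -0.375  0.453]
top [463 271   6   3  14] right [ 0.305 -0.449  0.574] mid [ 0.306 -0.447  0.58 ] left [ 0.304 -0.445  0.586]
top [ 251  278   59   38 1328] right [ 0.223 -0.235  0.393] mid [ 0.222 -0.175  0.433] left [ 0.26  -0.12   0.262]
```

Emit:
step_arm(motion=[{"dx": 0,"dy": 0,"dz": -0.5,"wx": 0,"wy": 0,"wz": 0,"claw": 80},{"dx": 0,"dy": 0,"dz": -0.7,"wx": 0,"wy": 0,"wz": 0,"claw": 80}], force=40)

```text
clock: 0.35
tool_pos: [0.2255, 0.5839, 0.2969]
eef_rot: [0.183, 0.983, 0.001, 0.0]
contact_force: [0.5, 0.7, 0.1]
opening: 0.909
finger_force: 0.0
```

```bash
cat > plan.py <<'E'
from h import *
import json
def Rt(psi,t): return R.from_euler('z',psi,degrees=True)*R.from_euler('y',-t,degrees=True)*R.from_matrix(np.diag([-1.,1,-1]))
def scale_to_tcp(g,psi,t): r=Rt(psi,t); return np.array(g,float)+r.apply([0,0,.019]),r
def now():
    s=get_state(); return np.array(s['tool_pos']),R.from_quat(s['eef_rot'])
def plan(wps,start=None):
    """wps: (grasp xyz, psi, tilt). prints calls [dx dy dz wx wy wz], rows needed"""
    p,r=start or now()
    for g,psi,t in wps:
        tp,tr=scale_to_tcp(g,psi,t)
        for it in range(12):
            d=r.inv().apply(tp-p)/.08; w=(r.inv()*tr).as_rotvec()/np.pi
            k=min(1,1/max(1e-9,abs(d).max())); a=np.round(np.r_[d*k,w*k],3)
            n=max(np.linalg.norm(a[:3])*80/50,np.linalg.norm(a[3:])*180/8.59)
            print(a.tolist(),'rows>=%.1f'%n)
            p=p+r.apply(a[:3]*.08); r=r*R.from_rotvec(a[3:]*np.pi)
            if k==1: break
        print('  -> tcp',p.round(4))
    return p,r
E
cat > f.py <<'E'
from plan import *
D=np.load('top.npz',allow_pickle=True); P=pts(D['d'],D['c'].item())
m=(D['d']>0)&(P[...,0]>.25)&(P[...,0]<.48)&(P[...,1]>.1)&(P[...,1]<.5); print('max z corridor',P[m][:,2].max(),P[m][P[m][:,2].argmax()])
plan([((.395,.0755,.39),13.3,10),((.419,.0755,.39),13.3,10)])
E
python3 f.py
```

```text
max z corridor 0.2506128116217514 [0.43087702 0.10233661 0.25061281]
[-0.837, -1.0, -0.184, -0.003, -0.01, -0.037] rows>=2.1
[-0.662, -1.0, -0.156, -0.003, -0.01, -0.034] rows>=1.9
[-0.524, -1.0, -0.137, -0.003, -0.009, -0.032] rows>=1.8
[-0.405, -1.0, -0.128, -0.002, -0.009, -0.031] rows>=1.7
[-0.3, -1.0, -0.12, -0.003, -0.008, -0.03] rows>=1.7
[-0.191, -0.941, -0.113, -0.002, -0.008, -0.027] rows>=1.5
  -> tcp [0.3982 0.0762 0.3713]
[-0.287, -0.069, 0.051, 0.0, 0.0, 0.0] rows>=0.5
  -> tcp [0.4222 0.0762 0.3713]
```

Emit:
step_arm(motion=[{"dx": -0.837,"dy": -1,"dz": -0.184,"wx": -0.003,"wy": -0.01,"wz": -0.037,"claw": 80},{"dx": -0.837,"dy": -1,"dz": -0.184,"wx": -0.003,"wy": -0.01,"wz": -0.037,"claw": 80},{"dx": -0.837,"dy": -1,"dz": -0.184,"wx": -0.003,"wy": -0.01,"wz": -0.037,"claw": 80}])

```text
clock: 0.65
tool_pos: [0.2621, 0.4779, 0.3099]
eef_rot: [0.129, 0.991, -0.001, 0.018]
contact_force: [0.0, -0.8, -0.6]
opening: 0.906
finger_force: 0.0
```

Emit:
step_arm(motion=[{"dx": -0.662,"dy": -1,"dz": -0.156,"wx": -0.003,"wy": -0.01,"wz": -0.034,"claw": 80},{"dx": -0.662,"dy": -1,"dz": -0.156,"wx": -0.003,"wy": -0.01,"wz": -0.034,"claw": 80},{"dx": -0.662,"dy": -1,"dz": -0.156,"wx": -0.003,"wy": -0.01,"wz": -0.034,"claw": 80}])

```text
clock: 0.95
tool_pos: [0.2925, 0.3874, 0.3233]
eef_rot: [0.077, 0.996, 0.001, 0.034]
contact_force: [0.1, -0.8, 0.3]
opening: 0.91
finger_force: 0.0
```

Emit:
step_arm(motion=[{"dx": -0.524,"dy": -1,"dz": -0.137,"wx": -0.003,"wy": -0.009,"wz": -0.032,"claw": 80},{"dx": -0.524,"dy": -1,"dz": -0.137,"wx": -0.003,"wy": -0.009,"wz": -0.032,"claw": 80},{"dx": -0.524,"dy": -1,"dz": -0.137,"wx": -0.003,"wy": -0.009,"wz": -0.032,"claw": 80}])

```text
clock: 1.25
tool_pos: [0.3206, 0.3035, 0.3359]
eef_rot: [0.026, 0.999, 0.004, 0.048]
contact_force: [0.2, -0.5, -0.3]
opening: 0.906
finger_force: 0.0
```

Emit:
step_arm(motion=[{"dx": -0.405,"dy": -1,"dz": -0.128,"wx": -0.002,"wy": -0.009,"wz": -0.031,"claw": 80},{"dx": -0.405,"dy": -1,"dz": -0.128,"wx": -0.002,"wy": -0.009,"wz": -0.031,"claw": 80},{"dx": -0.405,"dy": -1,"dz": -0.128,"wx": -0.002,"wy": -0.009,"wz": -0.031,"claw": 80}])

```text
clock: 1.55
tool_pos: [0.3479, 0.2235, 0.3481]
eef_rot: [-0.023, 0.998, 0.005, 0.062]
contact_force: [0.2, 0.5, -0.9]
opening: 0.91
finger_force: 0.0
```

Emit:
step_arm(motion=[{"dx": -0.3,"dy": -1,"dz": -0.12,"wx": -0.003,"wy": -0.008,"wz": -0.03,"claw": 80},{"dx": -0.3,"dy": -1,"dz": -0.12,"wx": -0.003,"wy": -0.008,"wz": -0.03,"claw": 80},{"dx": -0.3,"dy": -1,"dz": -0.12,"wx": -0.003,"wy": -0.008,"wz": -0.03,"claw": 80}])

```text
clock: 1.85
tool_pos: [0.375, 0.1453, 0.3599]
eef_rot: [-0.07, 0.995, 0.008, 0.075]
contact_force: [0.7, 0.6, -0.1]
opening: 0.908
finger_force: 0.0
```

```bash
cat > g.py <<'E'
from plan import *
print(get_state()['q'].round(2),*[a.tolist() if hasattr(a,'tolist') else a.as_quat() for a in now()])
a=snap('scene'); b=snap('top'); im=np.hstack([cv2.resize(a[0],(400,300)),cv2.resize(b[0],(400,300))]); save('e1.png',im)
plan([((.395,.0755,.39),13.3,10),((.419,.0755,.39),13.3,10)])
E
python3 g.py
```

```text
[-0.31  0.16 -0.25  2.1   0.14  0.75  1.05] [0.37498006776528653, 0.14533327781683258, 0.3599176516544936] [-0.06982915  0.99473807  0.00774081  0.07456633]
[-0.187, -0.946, -0.125, -0.002, -0.008, -0.027] rows>=1.6
  -> tcp [0.3982 0.0763 0.3713]
[-0.287, -0.069, 0.051, -0.0, 0.0, -0.0] rows>=0.5
  -> tcp [0.4222 0.0763 0.3713]
```

View pics/e1.png

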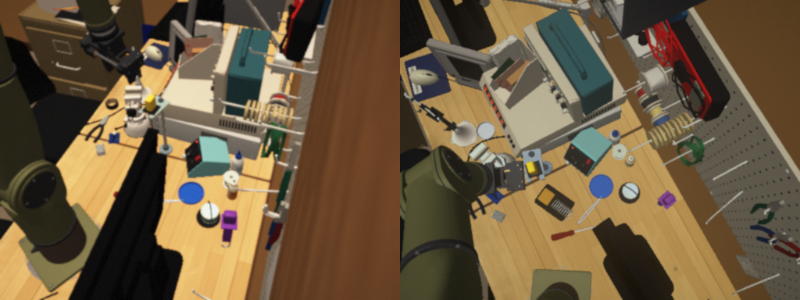

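Nothing has been touched, and the black boom hasn't moved, so it is fixed furniture. The gripper is next to the stand at about (520,180) in the right half. I'll go on to a point above the fork and check from near.

Emit:
step_arm(motion=[{"dx": -0.187,"dy": -0.946,"dz": -0.125,"wx": -0.002,"wy": -0.008,"wz": -0.027,"claw": 80},{"dx": -0.187,"dy": -0.946,"dz": -0.125,"wx": -0.002,"wy": -0.008,"wz": -0.027,"claw": 80},{"dx": -0.187,"dy": -0.946,"dz": -0.125,"wx": -0.002,"wy": -0.008,"wz": -0.027,"claw": 80},{"dx": -0.187,"dy": -0.946,"dz": -0.125,"wx": -0.002,"wy": -0.008,"wz": -0.027,"claw": 80}])

```text
clock: 2.35
tool_pos: [0.398, 0.0768, 0.3712]
eef_rot: [-0.116, 0.989, 0.01, 0.087]
contact_force: [0.6, 0.7, -0.5]
opening: 0.909
finger_force: 0.0
```

```bash
cat > w.py <<'E'
from plan import *
p,d,c=snap('wrist'); P=pts(d,c); h=cv2.cvtColor(p,cv2.COLOR_RGB2HSV); H,S,V=cv2.split(h)
x,y,z=P[...,0],P[...,1],P[...,2]; print(now()[0],(d>0).mean())
reg=(x>.34)&(x<.56)&(y>.0)&(y<.17)&(d>0)
for nm,m in(('yel',(H>18)&(H<35)&(S>130)&reg),('fork',reg&(abs(z-.247)<.006)&(S<90))):
    q=P[m]; print(nm,len(q)); 
    if len(q)>20:
        print(np.percentile(q,[1,50,99],0).round(4).tolist())
        for zz in ((.28,.31),) if nm=='yel' else ((.24,.255),):
            k=q[(q[:,2]>zz[0])&(q[:,2]<zz[1])]; print(zz,len(k),k.mean(0).round(4),cv2.minAreaRect((k[:,:2]*1000).astype(np.float32)))
save('w1.png',cv2.resize(p,(640,480)))
E
python3 w.py
```

```text
[0.3977683  0.07738452 0.37114265] 0.9960276285807291
yel 8796
[[0.3426, 0.0047, -0.0013], [0.3714, 0.0851, 0.2928], [0.5337, 0.1656, 0.4587]]
(0.28, 0.31) 1210 [0.4166 0.0784 0.2923] ((419.74029541015625, 79.10599517822266), (33.43785858154297, 21.959278106689453), 22.26305389404297)
fork 3586
[[0.3823, 0.0477, 0.2437], [0.4264, 0.086, 0.2459], [0.4824, 0.1162, 0.2519]]
(0.24, 0.255) 3586 [0.4308 0.0823 0.2472] ((433.55706787109375, 82.36955261230469), (97.55827331542969, 56.03144454956055), 13.21279525756836)
```

View pics/w1.png

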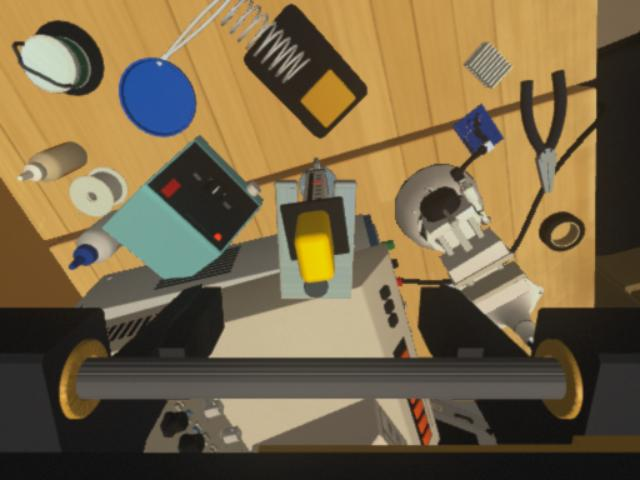

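The wrist view shows the yellow block at (315,245), with its collar on the fork turned about 7° from the fork. I'll align to yaw 20° and descend.

```bash
python3 -c "
from plan import *
plan([((.4195,.079,.35),20,10),((.4195,.079,.276),20,10)])"
```

```text
[-0.219, -0.039, 0.544, -0.007, -0.0, -0.036] rows>=0.9
  -> tcp [0.4226 0.0801 0.3313]
[0.161, -0.001, 0.911, 0.0, -0.0, 0.0] rows>=1.5
  -> tcp [0.4226 0.0801 0.2573]
```

Emit:
step_arm(motion=[{"dx": -0.219,"dy": -0.039,"dz": 0.544,"wx": -0.007,"wy": 0,"wz": -0.036,"claw": 70},{"dx": -0.219,"dy": -0.039,"dz": 0.544,"wx": -0.007,"wy": 0,"wz": -0.036,"claw": 70},{"dx": -0.219,"dy": -0.039,"dz": 0.544,"wx": -0.007,"wy": 0,"wz": -0.036,"claw": 70}])

```text
clock: 2.7
tool_pos: [0.4218, 0.0794, 0.3306]
eef_rot: [-0.173, 0.981, 0.016, 0.084]
contact_force: [0.6, 1.1, -0.2]
opening: 0.797
finger_force: 0.0
```

Emit:
step_arm(motion=[{"dx": 0.08,"dy": 0,"dz": 0.46,"wx": 0,"wy": 0,"wz": 0,"claw": 60},{"dx": 0.161,"dy": 0,"dz": 0.911,"wx": 0,"wy": 0,"wz": 0,"claw": 60},{"dx": 0.161,"dy": 0,"dz": 0.911,"wx": 0,"wy": 0,"wz": 0,"claw": 60},{"dx": 0.161,"dy": 0,"dz": 0.911,"wx": 0,"wy": 0,"wz": 0,"claw": 60}])

```text
clock: 3.1
tool_pos: [0.4226, 0.0786, 0.2587]
eef_rot: [-0.173, 0.981, 0.015, 0.086]
contact_force: [-0.3, -0.5, -0.2]
opening: 0.678
finger_force: 0.0
```

```bash
cat > x.py <<'E'
from plan import *
print(now()[0])
p,d,c=snap('wrist'); b=snap('scene')[0][70:190,120:280]; im=np.hstack([cv2.resize(p,(400,300)),cv2.resize(b,(400,300),interpolation=2)]); save('w2.png',im)
E
python3 x.py
```

```text
[0.42258634 0.07862473 0.25870705]
```

View pics/w2.png

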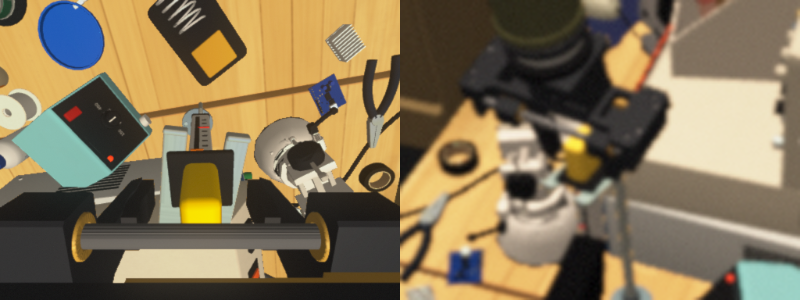

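The block is centred between the fingers at (200,195), and the dial is in the wrist camera's view. I'll close the fingers and lift 14 mm.

Emit:
step_arm(motion=[{"dx": 0,"dy": 0,"dz": 0,"wx": 0,"wy": 0,"wz": 0,"claw": 10},{"dx": 0,"dy": 0,"dz": 0,"wx": 0,"wy": 0,"wz": 0,"claw": 10},{"dx": 0,"dy": 0,"dz": 0,"wx": 0,"wy": 0,"wz": 0,"claw": 10},{"dx": 0,"dy": 0,"dz": 0,"wx": 0,"wy": 0,"wz": 0,"claw": 10},{"dx": 0,"dy": 0,"dz": 0,"wx": 0,"wy": 0,"wz": 0,"claw": 10},{"dx": 0,"dy": 0,"dz": 0,"wx": 0,"wy": 0,"wz": 0,"claw": 10}], force=40)

```text
clock: 3.8
tool_pos: [0.4227, 0.0778, 0.2576]
eef_rot: [-0.172, 0.981, 0.015, 0.086]
contact_force: [-1.3, 0.1, 2.6]
opening: 0.244
finger_force: 40.0
```

```bash
python3 -c "
from plan import *
print(get_state()['contact_force'],now()[0],now()[1].as_quat())
plan([((.4195,.079,.291),20,10),((.351,.063,.291),13.3,10),((.351,.063,.31),13.3,10)])"
```

```text
[-1.29659045  0.13091678  2.6118336 ] [0.42269866 0.07779563 0.25760539] [-0.17240014  0.98115568  0.01520804  0.08590945]
[-0.041, 0.028, -0.179, 0.0, 0.0, -0.0] rows>=0.3
  -> tcp [0.4226 0.0802 0.2723]
[0.861, 0.099, -0.152, 0.006, 0.0, 0.036] rows>=1.4
  -> tcp [0.3542 0.0638 0.2723]
[-0.042, 0.0, -0.234, 0.0, 0.0, 0.0] rows>=0.4
  -> tcp [0.3542 0.0637 0.2913]
```

Emit:
step_arm(motion=[{"dx": -0.02,"dy": 0,"dz": -0.09,"wx": 0,"wy": 0,"wz": 0,"claw": 10},{"dx": -0.041,"dy": 0,"dz": -0.179,"wx": 0,"wy": 0,"wz": 0,"claw": 10},{"dx": -0.041,"dy": 0,"dz": -0.179,"wx": 0,"wy": 0,"wz": 0,"claw": 10}])

```text
clock: 4.1
tool_pos: [0.424, 0.078, 0.2732]
eef_rot: [-0.172, 0.981, 0.015, 0.087]
contact_force: [0.1, -0.6, -0.9]
opening: 0.247
finger_force: 40.0
```

Emit:
step_arm(motion=[{"dx": 0.28,"dy": 0.033,"dz": -0.05,"wx": 0,"wy": 0,"wz": 0,"claw": 10},{"dx": 0.57,"dy": 0.066,"dz": -0.1,"wx": 0,"wy": 0,"wz": 0,"claw": 10},{"dx": 0.861,"dy": 0.099,"dz": -0.152,"wx": 0,"wy": 0,"wz": 0,"claw": 10},{"dx": 0.861,"dy": 0.099,"dz": -0.152,"wx": 0,"wy": 0,"wz": 0,"claw": 10},{"dx": 0.861,"dy": 0.099,"dz": -0.152,"wx": 0,"wy": 0,"wz": 0,"claw": 10}])

```text
clock: 4.6
tool_pos: [0.3552, 0.0616, 0.2725]
eef_rot: [-0.172, 0.981, 0.015, 0.086]
contact_force: [0.6, 0.2, -1.9]
opening: 0.245
finger_force: 40.0
```

```bash
cat > x.py <<'E'
from plan import *
print(now()[0],get_state()['opening'],get_state()['contact_force'])
p,d,c=snap('wrist'); b=snap('scene')[0][70:235,120:340]; im=np.hstack([cv2.resize(p,(400,300)),cv2.resize(b,(400,300),interpolation=2)]); save('w3.png',im); np.savez('w3.npz',p=p,d=d,c=c)
P=pts(d,c); x,y,z=P[...,0],P[...,1],P[...,2]
reg=(abs(x-.39)<.07)&(abs(y+.23)<.07)&(d>0)
for lo,hi in((.03,.048),(.06,.09)):
    q=P[reg&(z>lo)&(z<hi)]; print('tin',lo,len(q))
    if len(q)>10: print(q.mean(0).round(4),cv2.minAreaRect((q[:,:2]*1000).astype(np.float32)),q[:,2].max())
h=cv2.cvtColor(p,cv2.COLOR_RGB2HSV); H,S,V=cv2.split(h)
m=(H>105)&(H<125)&(S>150)&(abs(x-.405)<.07)&(abs(y+.125)<.07); e=cv2.fitEllipse(cv2.convexHull(np.argwhere(m)[:,::-1].astype(np.int32))); print('tray',e,onz(*e[0],c,.007),proj((.39,-.2315,.06),c))
plan([((.351,.063,.31),0,10),((.37,-.05,.31),-20,10),((.355,-.13,.31),-34,10)])
E
python3 x.py
```

```text
[0.35523623 0.06159906 0.27247516] 0.24493694135496472 [ 0.63949289  0.15801241 -1.89782721]
tin 0.03 1018
[ 0.3876 -0.2101  0.0392] ((389.5972595214844, -210.28091430664062), (56.20734405517578, 25.11788558959961), 4.246747970581055) 0.04697324582877688
tin 0.06 6
tray ((102.9754638671875, 106.11713409423828), (64.66649627685547, 79.29710388183594), 132.85614013671875) [ 0.40415048 -0.12279076  0.007     ] (np.float64(-25.664561432054427), np.float64(66.489229741883))
[-0.023, 0.02, -0.234, 0.019, 0.001, 0.109] rows>=2.3
  -> tcp [0.3543 0.063  0.2912]
[-0.163, -1.0, 0.027, 0.014, -0.0, 0.077] rows>=1.6
[-0.169, -0.397, 0.03, 0.005, -0.0, 0.032] rows>=0.7
  -> tcp [ 0.3731 -0.0512  0.2913]
[-0.158, -1.0, 0.026, 0.014, -0.001, 0.076] rows>=1.6
[-0.006, -0.013, 0.001, -0.0, 0.0, 0.001] rows>=0.0
  -> tcp [ 0.3577 -0.1319  0.2913]
```

View pics/w3.png

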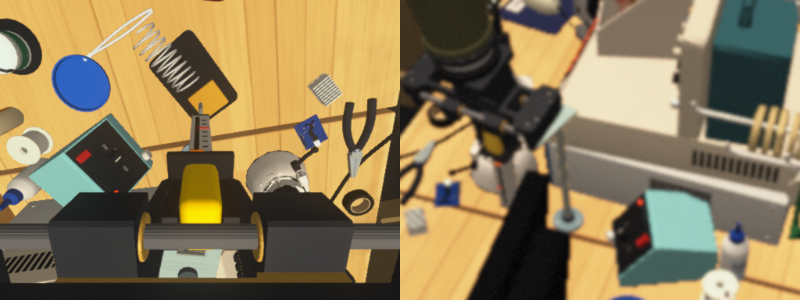

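The scale is off the stand and held. The tin is at the left edge of the wrist view and the tray is at (80,85). Before threading between the boom and the pegs, I'll measure how bulky the wrist is.

```bash
cat > y.py <<'E'
from plan import *
p0,r0=now(); ax=-r0.as_matrix()[:,2]
for n in('scene','top'):
    p,d,c=snap(n); P=pts(d,c)[d>0]; v=P-p0; h=v@ax; q=r0.inv().apply(v)
    for lo in np.arange(.06,.36,.03):
        m=(h>lo)&(h<lo+.03)&(abs(q[:,0])<.16)&(abs(q[:,1])<.16)&(P[:,2]>.32)
        if m.sum()>5: print(n,'h%.2f'%lo,m.sum(),'toolx',np.percentile(q[m,0],[2,98]).round(3),'tooly',np.percentile(q[m,1],[2,98]).round(3))
plan([((.395,-.01,.31),-5,10),((.408,-.07,.31),-20,10),((.395,-.14,.31),-34,10)])
E
python3 y.py
```

```text
scene h0.06 625 toolx [-0.026  0.036] tooly [-0.086  0.082]
scene h0.09 1240 toolx [-0.029  0.035] tooly [-0.093  0.092]
scene h0.12 247 toolx [-0.025  0.035] tooly [-0.041  0.012]
scene h0.15 516 toolx [-0.029  0.038] tooly [-0.04   0.018]
scene h0.18 469 toolx [-0.021  0.121] tooly [-0.158  0.017]
scene h0.21 471 toolx [-0.017  0.037] tooly [-0.036  0.014]
scene h0.24 506 toolx [-0.017  0.037] tooly [-0.036  0.014]
scene h0.27 529 toolx [-0.023  0.039] tooly [-0.043  0.024]
scene h0.30 804 toolx [-0.041  0.048] tooly [-0.046  0.033]
scene h0.33 974 toolx [-0.038  0.056] tooly [-0.046  0.032]
top h0.06 88 toolx [-0.032  0.157] tooly [-0.151 -0.035]
top h0.09 710 toolx [-0.032  0.142] tooly [-0.151 -0.043]
top h0.12 76 toolx [-0.019  0.153] tooly [-0.159 -0.043]
top h0.15 268 toolx [-0.033  0.133] tooly [-0.158 -0.024]
top h0.18 118 toolx [-0.029  0.119] tooly [-0.159 -0.026]
top h0.21 58 toolx [-0.021  0.016] tooly [-0.039 -0.031]
top h0.24 8 toolx [-0.01   0.002] tooly [-0.039 -0.037]
top h0.27 11 toolx [-0.023  0.014] tooly [-0.047 -0.043]
top h0.30 177 toolx [-0.043  0.036] tooly [-0.049  0.029]
top h0.33 753 toolx [-0.044  0.039] tooly [-0.049  0.039]
[-0.222, -1.0, -0.195, 0.024, 0.0, 0.133] rows>=2.8
[-0.018, -0.024, -0.004, 0.0, 0.0, 0.003] rows>=0.1
  -> tcp [ 0.3983 -0.0103  0.2913]
[-0.221, -0.744, 0.039, 0.015, 0.0, 0.082] rows>=1.7
  -> tcp [ 0.4111 -0.0711  0.2913]
[-0.142, -0.888, 0.026, 0.013, 0.0, 0.077] rows>=1.6
  -> tcp [ 0.3977 -0.1418  0.2913]
```

The wrist is only about 40 mm in radius up to 0.5 m, so there is room. I'll move round to the tin.

```bash
python3 -c "
from plan import *
plan([((.36,-.01,.31),0,10),((.395,-.07,.31),-18,10),((.39,-.14,.31),-34,10)])"
```

```text
[0.175, -0.876, -0.272, 0.019, 0.0, 0.109] rows>=2.3
  -> tcp [ 0.3633 -0.01    0.2913]
[-0.429, -0.763, 0.075, 0.018, 0.0, 0.098] rows>=2.1
  -> tcp [ 0.3982 -0.071   0.2913]
[-0.205, -0.863, 0.037, 0.015, 0.0, 0.088] rows>=1.9
  -> tcp [ 0.3928 -0.1418  0.2913]
```

Emit:
step_arm(motion=[{"dx": 0.06,"dy": -0.29,"dz": -0.09,"wx": 0.006,"wy": 0,"wz": 0.036,"claw": 10},{"dx": 0.12,"dy": -0.58,"dz": -0.18,"wx": 0.013,"wy": 0,"wz": 0.073,"claw": 10},{"dx": 0.175,"dy": -0.876,"dz": -0.272,"wx": 0.019,"wy": 0,"wz": 0.109,"claw": 10},{"dx": 0.175,"dy": -0.876,"dz": -0.272,"wx": 0.019,"wy": 0,"wz": 0.109,"claw": 10}])

```text
clock: 5.2
tool_pos: [0.3633, -0.0122, 0.2917]
eef_rot: [0.003, 0.996, -0.0, 0.088]
contact_force: [-1.0, 1.2, -1.9]
opening: 0.244
finger_force: 40.0
```

Emit:
step_arm(motion=[{"dx": -0.14,"dy": -0.25,"dz": 0.025,"wx": 0.006,"wy": 0,"wz": 0.033,"claw": 10},{"dx": -0.28,"dy": -0.5,"dz": 0.05,"wx": 0.012,"wy": 0,"wz": 0.066,"claw": 10},{"dx": -0.429,"dy": -0.763,"dz": 0.075,"wx": 0.018,"wy": 0,"wz": 0.098,"claw": 10},{"dx": -0.429,"dy": -0.763,"dz": 0.075,"wx": 0.018,"wy": 0,"wz": 0.098,"claw": 10}])

```text
clock: 5.6
tool_pos: [0.3993, -0.0723, 0.2911]
eef_rot: [0.156, 0.984, -0.015, 0.087]
contact_force: [0.6, -0.3, -2.0]
opening: 0.242
finger_force: 40.0
```

Emit:
step_arm(motion=[{"dx": -0.07,"dy": -0.29,"dz": 0.012,"wx": 0.005,"wy": 0,"wz": 0.03,"claw": 10},{"dx": -0.14,"dy": -0.58,"dz": 0.025,"wx": 0.01,"wy": 0,"wz": 0.06,"claw": 10},{"dx": -0.205,"dy": -0.863,"dz": 0.037,"wx": 0.015,"wy": 0,"wz": 0.088,"claw": 10},{"dx": -0.205,"dy": -0.863,"dz": 0.037,"wx": 0.015,"wy": 0,"wz": 0.088,"claw": 10}])

```text
clock: 6.0
tool_pos: [0.3914, -0.1431, 0.2909]
eef_rot: [0.292, 0.953, -0.026, 0.083]
contact_force: [0.6, 0.7, -1.3]
opening: 0.252
finger_force: 40.0
```

```bash
cat > z.py <<'E'
from plan import *
s=get_state(); print(now()[0],s['opening'],s['contact_force'],s['q'].round(2))
p,d,c=snap('wrist'); save('w4.png',cv2.resize(p,(640,480))); np.savez('w4.npz',p=p,d=d,c=c)
P=pts(d,c); x,y,z=P[...,0],P[...,1],P[...,2]
reg=(abs(x-.39)<.06)&(abs(y+.23)<.06)&(d>0)
for lo,hi in((.034,.048),(.055,.09)):
    m=reg&(z>lo)&(z<hi);q=P[m]; print('tin',lo,len(q))
    if len(q)>10: print(q.mean(0).round(4),cv2.minAreaRect((q[:,:2]*1000).astype(np.float32)),q[:,2].max(),np.argwhere(m).min(0),np.argwhere(m).max(0))
print(proj((.39,-.2315,.06),c))
E
python3 z.py
```

```text
[ 0.39144365 -0.14310826  0.29092797] 0.2521522019511925 [ 0.63032032  0.65682371 -1.28525174] [0.08 0.28 0.14 2.23 0.06 0.47 1.14]
tin 0.034 1362
[ 0.389  -0.2252  0.0398] ((391.1553649902344, -227.12330627441406), (57.243247985839844, 57.331085205078125), 86.486083984375) 0.04714121589595377 [137 178] [179 225]
tin 0.055 156
[ 0.3917 -0.2258  0.069 ] ((391.1171569824219, -227.5111846923828), (56.276458740234375, 4.511782646179199), 56.114768981933594) 0.07991263620132882 [163 177] [172 222]
(np.float64(195.84903931338403), np.float64(166.3365704212664))
```

View pics/w4.png

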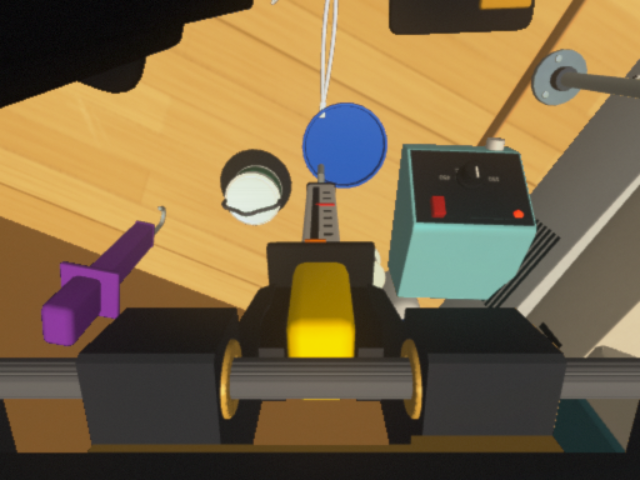

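The wrist view shows the tin at (255,190) with its dark handle arc, the scale's hook at (322,172) and the tray at (345,145). I'll go to a pre-hook point 30 mm short of the handle, then measure the hook and the wire in the same view.

```bash
cat >> plan.py <<'E'
def Xs(psi=-34): a=np.radians(psi); return np.array([np.cos(a),np.sin(a),0])
def throat(): p,r=now(); return p-r.apply([0,0,.019])-np.array([0,0,.1873])
def grasp_for(th): return np.array(th)+[0,0,.1873]
E
cat > u.py <<'E'
from plan import *
th=throat(); print('throat est',th)
D=np.load('w4.npz',allow_pickle=True); p,d,c=D['p'],D['d'],D['c'].item(); P=pts(d,c); 
v=P-th; a=Xs(); b=np.array([-a[1],a[0],0]); q=np.stack([v@a,v@b,v[...,2]],-1)
m=(abs(q[...,0])<.03)&(abs(q[...,1])<.03)&(q[...,2]>-.02)&(q[...,2]<.05)&(d>0); 
for lo in np.arange(-.015,.05,.008):
    k=q[m&(q[...,2]>=lo)&(q[...,2]<lo+.008)]
    if len(k): print('z%.3f'%lo,len(k),k.mean(0).round(4))
plan([(grasp_for(np.array([.3908,-.229,.1])-.03*Xs()),-34,10)])
E
python3 u.py
```

```text
throat est [ 0.38878816 -0.13987393  0.1222567 ]
z0.001 4 [-0.0115 -0.0006  0.0083]
z0.009 9 [-0.0116 -0.0002  0.0134]
z0.017 16 [-0.0117 -0.0001  0.0207]
z0.025 18 [-0.0117 -0.0003  0.0297]
z0.033 38 [-0.0097 -0.0001  0.037 ]
[-0.215, -0.91, 0.32, 0.0, -0.0, 0.001] rows>=1.6
  -> tcp [ 0.3687 -0.2141  0.2686]
```

The hook is where I calculated to within about 1 mm, so the wrist view can be trusted for hook against tin.

Emit:
step_arm(motion=[{"dx": -0.07,"dy": -0.3,"dz": 0.1,"wx": 0,"wy": 0,"wz": 0,"claw": 10},{"dx": -0.14,"dy": -0.6,"dz": 0.21,"wx": 0,"wy": 0,"wz": 0,"claw": 10},{"dx": -0.215,"dy": -0.91,"dz": 0.32,"wx": 0,"wy": 0,"wz": 0,"claw": 10},{"dx": -0.215,"dy": -0.91,"dz": 0.32,"wx": 0,"wy": 0,"wz": 0,"claw": 10},{"dx": -0.215,"dy": -0.91,"dz": 0.32,"wx": 0,"wy": 0,"wz": 0,"claw": 10}])

```text
clock: 6.55
tool_pos: [0.3688, -0.2132, 0.2687]
eef_rot: [0.29, 0.953, -0.025, 0.083]
contact_force: [0.4, 0.8, -1.7]
opening: 0.245
finger_force: 40.0
```

```bash
cat > v.py <<'E'
from plan import *
import sys
s=get_state(); th=throat(); print('throat',th.round(4),s['opening'],s['contact_force'])
p,d,c=snap('wrist'); np.savez('w5.npz',p=p,d=d,c=c); save('w5.png',cv2.resize(p[60:240,140:380],(800,600),interpolation=2))
P=pts(d,c); a=Xs(); b=np.array([-a[1],a[0],0])
T=np.array([.391,-.2273,0]); v=P-T; q=np.stack([v@a,v@b,P[...,2]],-1); ok=d>0
V=p.max(-1)
lid=ok&(np.hypot(q[...,0],q[...,1])<.036)&(abs(q[...,2]-.041)<.006); k=q[lid]; print('lid',len(k),k.mean(0).round(4),cv2.minEnclosingCircle((k[:,:2]*1000).astype(np.float32)))
w=ok&(abs(q[...,0])<.012)&(abs(q[...,1])<.036)&(q[...,2]>.055)&(q[...,2]<.09)&(V<110)
k=q[w]; print('wire',len(k),k.min(0).round(4),k.max(0).round(4))
for lo in np.arange(-.035,.035,.01):
    j=k[(k[:,1]>=lo)&(k[:,1]<lo+.01)]
    if len(j): print('  y%.3f'%lo,len(j),j.mean(0).round(4))
h=P-th; h=np.stack([h@a,h@b,h[...,2]],-1)
m=ok&(abs(h[...,0])<.03)&(abs(h[...,1])<.01)&(h[...,2]>-.01)&(h[...,2]<.032)&(V>0)
k=h[m]; k=k[(abs(k[:,0]+.0115)<.006)]; print('shank',len(k),k.mean(0).round(4))
HS=cv2.cvtColor(p,cv2.COLOR_RGB2HSV); H,S,_=cv2.split(HS)
o=ok&(H>=4)&(H<18)&(S>170)&(abs(h[...,1])<.012)&(h[...,2]>.03)&(h[...,2]<.16); print('pointer',o.sum(),h[o].mean(0).round(4) if o.any() else '')
r=ok&((H<4)|(H>174))&(S>150)&(abs(h[...,1])<.014)&(h[...,2]>.03)&(h[...,2]<.16); print('red',r.sum(),h[r].mean(0).round(4) if r.any() else '')
E
python3 v.py
```

```text
throat [ 0.3661 -0.2114  0.1001] 0.24466931931865113 [ 0.36150617  0.84182422 -1.72866602]
lid 968 [-0.0086 -0.0004  0.04  ] ((0.1997675746679306, -0.3080371618270874), 29.400596618652344)
wire 66 [-0.0019 -0.0276  0.0557] [0.0014 0.0279 0.07  ]
  y-0.035 8 [-0.0008 -0.0266  0.0573]
  y-0.025 25 [-0.0002 -0.0203  0.0639]
  y-0.015 5 [-0.0003 -0.0139  0.069 ]
  y0.005 3 [-0.0004  0.0147  0.0684]
  y0.015 18 [-0.0004  0.0201  0.0642]
  y0.025 7 [-0.0007  0.0264  0.0582]
shank 42 [-0.0125  0.0013  0.0198]
pointer 116 [ 0.1254 -0.0012  0.0886]
red 11 [-0.0134  0.0043  0.0941]
```

```bash
python3 -c "
from plan import *
T=np.array([.391,-.2273,0]);z=np.array([0,0,1.])
plan([(grasp_for(T-.0295*Xs()+.0535*z),-34,10),(grasp_for(T+.0005*Xs()+.0535*z),-34,10),(grasp_for(T+.0005*Xs()+.0535*z+.02*z),-34,10)])"
```

```text
[0.103, 0.002, 0.576, 0.0, -0.0, 0.001] rows>=0.9
  -> tcp [ 0.3693 -0.2126  0.2221]
[-0.37, -0.0, 0.065, 0.0, -0.0, 0.0] rows>=0.6
  -> tcp [ 0.3942 -0.2294  0.2221]
[-0.043, 0.0, -0.246, 0.0, -0.0, 0.0] rows>=0.4
  -> tcp [ 0.3942 -0.2294  0.2421]
```

Emit:
step_arm(motion=[{"dx": 0.026,"dy": 0.002,"dz": 0.144,"wx": 0,"wy": 0,"wz": 0,"claw": 10},{"dx": 0.052,"dy": 0.002,"dz": 0.288,"wx": 0,"wy": 0,"wz": 0,"claw": 10},{"dx": 0.077,"dy": 0.002,"dz": 0.432,"wx": 0,"wy": 0,"wz": 0,"claw": 10},{"dx": 0.103,"dy": 0.002,"dz": 0.576,"wx": 0,"wy": 0,"wz": 0,"claw": 10},{"dx": 0.103,"dy": 0.002,"dz": 0.576,"wx": 0,"wy": 0,"wz": 0,"claw": 10},{"dx": 0.103,"dy": 0.002,"dz": 0.576,"wx": 0,"wy": 0,"wz": 0,"claw": 10}])

```text
clock: 7.2
tool_pos: [0.3694, -0.2132, 0.2224]
eef_rot: [0.29, 0.953, -0.025, 0.083]
contact_force: [0.4, 0.6, -0.9]
opening: 0.246
finger_force: 40.0
```

```bash
python3 v.py; python3 -c "
from plan import *
T=np.array([.391,-.2273,0]);z=np.array([0,0,1.])
plan([(grasp_for(T+.0005*Xs()+.0535*z),-34,10)])"
```

```text
throat [ 0.3666 -0.2113  0.0538] 0.2459469211812733 [ 0.40474428  0.55467554 -0.93926978]
lid 968 [-0.0075 -0.0009  0.04  ] ((-0.47887903451919556, 0.05907726287841797), 29.6412296295166)
wire 93 [-0.0021 -0.0281  0.0552] [0.0012 0.0282 0.0702]
  y-0.035 7 [-0.0007 -0.0265  0.0578]
  y-0.025 34 [-0.0005 -0.0202  0.064 ]
  y-0.015 6 [-0.0003 -0.0138  0.069 ]
  y0.005 4 [-0.0004  0.0144  0.068 ]
  y0.015 33 [-0.0006  0.0201  0.0639]
  y0.025 9 [-0.0008  0.0264  0.0573]
shank 42 [-0.0123  0.0011  0.0202]
pointer 126 [ 0.1515 -0.0006  0.0796]
red 14 [-0.0131  0.0035  0.0938]
[-0.36, 0.007, 0.071, 0.0, 0.0, 0.001] rows>=0.6
  -> tcp [ 0.3942 -0.2294  0.2221]
```

Aligned. Sliding the hook in.

Emit:
step_arm(motion=[{"dx": -0.09,"dy": 0.002,"dz": 0.017,"wx": 0,"wy": 0,"wz": 0,"claw": 10},{"dx": -0.18,"dy": 0.004,"dz": 0.034,"wx": 0,"wy": 0,"wz": 0,"claw": 10},{"dx": -0.27,"dy": 0.006,"dz": 0.051,"wx": 0,"wy": 0,"wz": 0,"claw": 10},{"dx": -0.36,"dy": 0.007,"dz": 0.068,"wx": 0,"wy": 0,"wz": 0,"claw": 10},{"dx": -0.36,"dy": 0.007,"dz": 0.068,"wx": 0,"wy": 0,"wz": 0,"claw": 10},{"dx": -0.36,"dy": 0.007,"dz": 0.068,"wx": 0,"wy": 0,"wz": 0,"claw": 10}])

```text
clock: 7.85
tool_pos: [0.3932, -0.2303, 0.2217]
eef_rot: [0.291, 0.953, -0.025, 0.083]
contact_force: [-0.3, -0.1, -1.5]
opening: 0.246
finger_force: 40.0
```

```bash
python3 v.py
```

```text
throat [ 0.3905 -0.2285  0.0531] 0.24612026173130372 [-0.2724645  -0.06649795 -1.47985021]
lid 1803 [-0.0064 -0.0001  0.0399] ((-0.15367773175239563, -0.2335083931684494), 29.39468765258789)
wire 117 [-0.002  -0.028   0.0551] [0.0016 0.028  0.0733]
  y-0.035 11 [-0.0006 -0.0266  0.0576]
  y-0.025 34 [-0.0003 -0.0204  0.0638]
  y-0.015 16 [-0.0004 -0.0129  0.0699]
  y0.005 17 [-0.0002  0.0126  0.0697]
  y0.015 31 [-0.0004  0.0203  0.064 ]
  y0.025 8 [-0.0006  0.0264  0.0577]
shank 42 [-0.0125  0.001   0.0205]
pointer 232 [ 0.1672 -0.0009  0.0745]
red 13 [-0.0133  0.0038  0.0941]
```

View pics/w5.png

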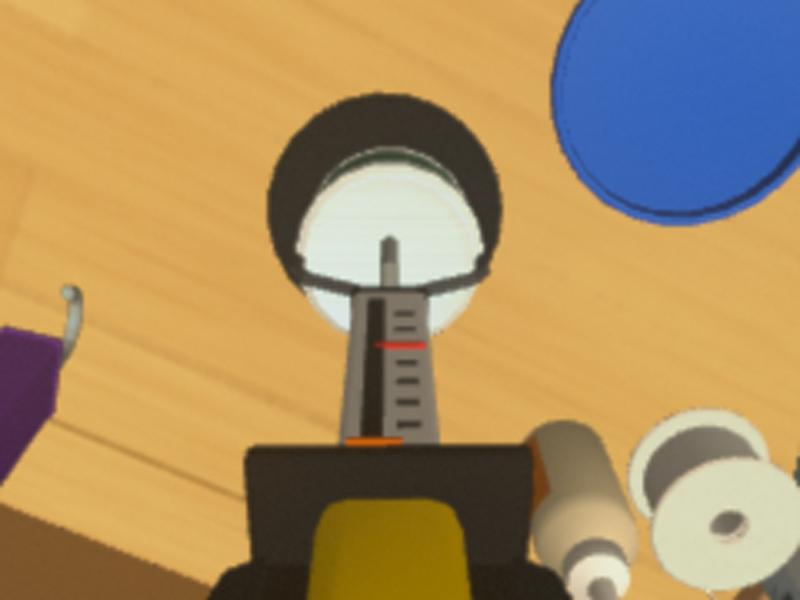

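The hook's tip shows inside the arch at (390,245), the wire crosses at y≈285 on both sides, and the tin hasn't moved. The pointer is at zero (row 440) and the red line is at row 345. I'll lift slowly, 50 mm first, which still can't lift even a 300 g tin.

Emit:
step_arm(motion=[{"dx": -0.007,"dy": 0,"dz": -0.038,"wx": 0,"wy": 0,"wz": 0,"claw": 10},{"dx": -0.014,"dy": 0,"dz": -0.077,"wx": 0,"wy": 0,"wz": 0,"claw": 10},{"dx": -0.02,"dy": 0,"dz": -0.115,"wx": 0,"wy": 0,"wz": 0,"claw": 10},{"dx": -0.027,"dy": 0,"dz": -0.154,"wx": 0,"wy": 0,"wz": 0,"claw": 10},{"dx": -0.034,"dy": 0,"dz": -0.192,"wx": 0,"wy": 0,"wz": 0,"claw": 10},{"dx": -0.041,"dy": 0,"dz": -0.231,"wx": 0,"wy": 0,"wz": 0,"claw": 10},{"dx": -0.047,"dy": 0,"dz": -0.269,"wx": 0,"wy": 0,"wz": 0,"claw": 10},{"dx": -0.054,"dy": 0,"dz": -0.308,"wx": 0,"wy": 0,"wz": 0,"claw": 10}])

```text
clock: 8.7
tool_pos: [0.3932, -0.2302, 0.2471]
eef_rot: [0.291, 0.953, -0.025, 0.083]
contact_force: [0.2, -0.2, -1.4]
opening: 0.245
finger_force: 40.0
```

Emit:
step_arm(motion=[{"dx": -0.007,"dy": 0,"dz": -0.038,"wx": 0,"wy": 0,"wz": 0,"claw": 10},{"dx": -0.014,"dy": 0,"dz": -0.077,"wx": 0,"wy": 0,"wz": 0,"claw": 10},{"dx": -0.02,"dy": 0,"dz": -0.115,"wx": 0,"wy": 0,"wz": 0,"claw": 10},{"dx": -0.027,"dy": 0,"dz": -0.154,"wx": 0,"wy": 0,"wz": 0,"claw": 10},{"dx": -0.034,"dy": 0,"dz": -0.192,"wx": 0,"wy": 0,"wz": 0,"claw": 10},{"dx": -0.041,"dy": 0,"dz": -0.231,"wx": 0,"wy": 0,"wz": 0,"claw": 10},{"dx": -0.047,"dy": 0,"dz": -0.269,"wx": 0,"wy": 0,"wz": 0,"claw": 10},{"dx": -0.054,"dy": 0,"dz": -0.308,"wx": 0,"wy": 0,"wz": 0,"claw": 10}])

```text
clock: 9.5
tool_pos: [0.3931, -0.2301, 0.272]
eef_rot: [0.291, 0.953, -0.025, 0.083]
contact_force: [0.3, -0.8, -4.5]
opening: 0.242
finger_force: 40.0
```

```bash
cat > m.py <<'E'
from plan import *
s=get_state(); th=throat(); f=s['contact_force']
p,d,c=snap('wrist'); P=pts(d,c); ok=d>0
a=Xs(); b=np.array([-a[1],a[0],0])
v=P-th; h=np.stack([v@a,v@b,v[...,2]],-1); V=p.max(-1); S=cv2.cvtColor(p,cv2.COLOR_RGB2HSV)[...,1]
# lid: bright unsaturated, below throat
lid=ok&(np.hypot(h[...,0],h[...,1])<.045)&(P[...,2]>.025)&(P[...,2]<.07)&(V>120)&(S<60)
k,l,st,_=cv2.connectedComponentsWithStats(lid.astype(np.uint8)); 
q=P[l==(1+st[1:,4].argmax())]; e=cv2.minEnclosingCircle((q[:,:2]*1000).astype(np.float32))
print('clock',s['clock'],'F',f.round(2),'rest throat',th.round(4),'lid z',np.median(q[:,2]).round(4),len(q),'xy',np.round(e,1) if 0 else e)
H=cv2.cvtColor(p,cv2.COLOR_RGB2HSV)[...,0]
front=ok&(abs(h[...,1])<.016)&(abs(h[...,0]+.013)<.006)&(h[...,2]>.045)
o=front&(H>=5)&(H<20)&(S>150); r=front&((H<4)|(H>174))&(S>130)
for n,m in(('ptr',o),('red',r)): print(n,m.sum(),h[m].mean(0).round(4) if m.any() else '',np.argwhere(m).mean(0).round(1) if m.any() else '')
E
python3 m.py
```

```text
clock 9.5 F [ 0.28 -0.78 -4.52] rest throat [ 0.3904 -0.2283  0.1034] lid z 0.0399 1197 xy ((388.9707946777344, -225.85813903808594), 28.72225570678711)
ptr 120 [-0.0129  0.0017  0.1409] [201.4 259.8]
red 20 [-0.0129  0.0038  0.0939] [163.4 260.2]
```

Emit:
step_arm(motion=[{"dx": -0.005,"dy": 0,"dz": -0.031,"wx": 0,"wy": 0,"wz": 0,"claw": 10},{"dx": -0.011,"dy": 0,"dz": -0.062,"wx": 0,"wy": 0,"wz": 0,"claw": 10},{"dx": -0.016,"dy": 0,"dz": -0.092,"wx": 0,"wy": 0,"wz": 0,"claw": 10},{"dx": -0.022,"dy": 0,"dz": -0.123,"wx": 0,"wy": 0,"wz": 0,"claw": 10},{"dx": -0.022,"dy": 0,"dz": -0.123,"wx": 0,"wy": 0,"wz": 0,"claw": 10},{"dx": -0.022,"dy": 0,"dz": -0.123,"wx": 0,"wy": 0,"wz": 0,"claw": 10}])

```text
clock: 10.15
tool_pos: [0.3932, -0.2302, 0.2818]
eef_rot: [0.291, 0.953, -0.025, 0.083]
contact_force: [0.4, -0.4, -4.8]
opening: 0.246
finger_force: 40.0
```

```bash
sed -i 's/abs(h\[...,1\])<.016)/abs(h[...,1])<.011)/; s/(h\[...,2\]>.045)/(h[...,2]>.045)\&(h[...,2]<.137)/' m.py; python3 m.py
```

```text
clock 10.15 F [ 0.35 -0.36 -4.8 ] rest throat [ 0.3904 -0.2283  0.1132] lid z 0.0399 1145 xy ((388.1231384277344, -225.2437744140625), 28.17659568786621)
ptr 68 [-0.0137 -0.0013  0.1043] [167.9 252.8]
red 11 [-0.0133  0.0043  0.0942] [163. 261.]
```

Emit:
step_arm(motion=[{"dx": -0.005,"dy": 0,"dz": -0.031,"wx": 0,"wy": 0,"wz": 0,"claw": 10},{"dx": -0.011,"dy": 0,"dz": -0.062,"wx": 0,"wy": 0,"wz": 0,"claw": 10},{"dx": -0.016,"dy": 0,"dz": -0.092,"wx": 0,"wy": 0,"wz": 0,"claw": 10},{"dx": -0.022,"dy": 0,"dz": -0.123,"wx": 0,"wy": 0,"wz": 0,"claw": 10},{"dx": -0.022,"dy": 0,"dz": -0.123,"wx": 0,"wy": 0,"wz": 0,"claw": 10},{"dx": -0.022,"dy": 0,"dz": -0.123,"wx": 0,"wy": 0,"wz": 0,"claw": 10}])

```text
clock: 10.8
tool_pos: [0.3932, -0.2302, 0.2918]
eef_rot: [0.291, 0.953, -0.025, 0.083]
contact_force: [0.2, -0.2, -5.5]
opening: 0.243
finger_force: 40.0
```

```bash
python3 m.py
```

```text
clock 10.8 F [ 0.2  -0.16 -5.48] rest throat [ 0.3905 -0.2283  0.1232] lid z 0.0399 1086 xy ((386.869140625, -225.10580444335938), 28.319679260253906)
ptr 71 [-0.0138 -0.0012  0.0956] [163.  253.1]
red 6 [-0.0133  0.0061  0.094 ] [163.  263.5]
```

Emit:
step_arm(motion=[{"dx": -0.005,"dy": 0,"dz": -0.031,"wx": 0,"wy": 0,"wz": 0,"claw": 10},{"dx": -0.011,"dy": 0,"dz": -0.062,"wx": 0,"wy": 0,"wz": 0,"claw": 10},{"dx": -0.016,"dy": 0,"dz": -0.092,"wx": 0,"wy": 0,"wz": 0,"claw": 10},{"dx": -0.022,"dy": 0,"dz": -0.123,"wx": 0,"wy": 0,"wz": 0,"claw": 10},{"dx": -0.022,"dy": 0,"dz": -0.123,"wx": 0,"wy": 0,"wz": 0,"claw": 10},{"dx": -0.022,"dy": 0,"dz": -0.123,"wx": 0,"wy": 0,"wz": 0,"claw": 10}])

```text
clock: 11.45
tool_pos: [0.3932, -0.2302, 0.3018]
eef_rot: [0.291, 0.953, -0.025, 0.083]
contact_force: [-0.3, 0.3, -7.0]
opening: 0.245
finger_force: 40.0
```

```bash
python3 m.py
```

```text
clock 11.45 F [-0.3   0.33 -7.02] rest throat [ 0.3905 -0.2284  0.1332] lid z 0.0398 1038 xy ((388.8860168457031, -225.7055206298828), 28.29229164123535)
ptr 63 [-0.0138 -0.0013  0.0865] [158.5 253.2]
red 12 [-0.0132  0.004   0.0939] [163.  260.5]
```

Emit:
step_arm(motion=[{"dx": -0.005,"dy": 0,"dz": -0.031,"wx": 0,"wy": 0,"wz": 0,"claw": 10},{"dx": -0.011,"dy": 0,"dz": -0.062,"wx": 0,"wy": 0,"wz": 0,"claw": 10},{"dx": -0.016,"dy": 0,"dz": -0.092,"wx": 0,"wy": 0,"wz": 0,"claw": 10},{"dx": -0.022,"dy": 0,"dz": -0.123,"wx": 0,"wy": 0,"wz": 0,"claw": 10},{"dx": -0.022,"dy": 0,"dz": -0.123,"wx": 0,"wy": 0,"wz": 0,"claw": 10},{"dx": -0.022,"dy": 0,"dz": -0.123,"wx": 0,"wy": 0,"wz": 0,"claw": 10}])

```text
clock: 12.1
tool_pos: [0.3934, -0.2303, 0.3119]
eef_rot: [0.291, 0.953, -0.025, 0.084]
contact_force: [-0.1, -0.9, -6.6]
opening: 0.249
finger_force: 40.0
```

```bash
python3 m.py
```

```text
clock 12.1 F [-0.11 -0.85 -6.63] rest throat [ 0.3907 -0.2285  0.1433] lid z 0.0501 1022 xy ((388.85028076171875, -225.6529541015625), 28.258663177490234)
ptr 65 [-0.0137 -0.0012  0.0867] [158.7 253.2]
red 12 [-0.0132  0.004   0.0941] [163.  260.5]
```

The tin hangs about 10 mm clear. The pointer is 7.4 mm past the red line, so it weighs about 570 g and goes in the tray. I'll raise it 6 mm more and hold still.

Emit:
step_arm(motion=[{"dx": -0.003,"dy": 0,"dz": -0.018,"wx": 0,"wy": 0,"wz": 0,"claw": 10},{"dx": -0.007,"dy": 0,"dz": -0.037,"wx": 0,"wy": 0,"wz": 0,"claw": 10},{"dx": -0.01,"dy": 0,"dz": -0.055,"wx": 0,"wy": 0,"wz": 0,"claw": 10},{"dx": -0.013,"dy": 0,"dz": -0.074,"wx": 0,"wy": 0,"wz": 0,"claw": 10},{"dx": -0.013,"dy": 0,"dz": -0.074,"wx": 0,"wy": 0,"wz": 0,"claw": 10},{"dx": -0.013,"dy": 0,"dz": -0.074,"wx": 0,"wy": 0,"wz": 0,"claw": 10},{"dx": -0.013,"dy": 0,"dz": -0.074,"wx": 0,"wy": 0,"wz": 0,"claw": 10},{"dx": -0.013,"dy": 0,"dz": -0.074,"wx": 0,"wy": 0,"wz": 0,"claw": 10}])

```text
clock: 12.95
tool_pos: [0.3932, -0.2302, 0.3177]
eef_rot: [0.291, 0.953, -0.025, 0.083]
contact_force: [-0.5, -0.8, -7.7]
opening: 0.24
finger_force: 40.0
```

Emit:
step_arm(motion=[{"dx": 0,"dy": 0,"dz": 0,"wx": 0,"wy": 0,"wz": 0,"claw": 10},{"dx": 0,"dy": 0,"dz": 0,"wx": 0,"wy": 0,"wz": 0,"claw": 10},{"dx": 0,"dy": 0,"dz": 0,"wx": 0,"wy": 0,"wz": 0,"claw": 10},{"dx": 0,"dy": 0,"dz": 0,"wx": 0,"wy": 0,"wz": 0,"claw": 10},{"dx": 0,"dy": 0,"dz": 0,"wx": 0,"wy": 0,"wz": 0,"claw": 10},{"dx": 0,"dy": 0,"dz": 0,"wx": 0,"wy": 0,"wz": 0,"claw": 10},{"dx": 0,"dy": 0,"dz": 0,"wx": 0,"wy": 0,"wz": 0,"claw": 10},{"dx": 0,"dy": 0,"dz": 0,"wx": 0,"wy": 0,"wz": 0,"claw": 10}])

```text
clock: 13.75
tool_pos: [0.3934, -0.2303, 0.3178]
eef_rot: [0.291, 0.953, -0.025, 0.083]
contact_force: [0.1, -0.0, -7.8]
opening: 0.249
finger_force: 40.0
```

```bash
python3 m.py
cat > t.py <<'E'
from plan import *
p,d,c=snap('wrist'); P=pts(d,c); H,S,V=cv2.split(cv2.cvtColor(p,cv2.COLOR_RGB2HSV))
m=((H>105)&(H<125)&(S>150)&(abs(P[...,0]-.405)<.07)&(abs(P[...,1]+.125)<.07)).astype(np.uint8)
k,l,st,_=cv2.connectedComponentsWithStats(m); i=1+st[1:,4].argmax(); print(st[i])
e=cv2.fitEllipse(cv2.convexHull(np.argwhere(l==i)[:,::-1].astype(np.int32))); print('tray',e,onz(*e[0],c,.0100))
q=P[(l==i)&(d>0)]; print(cv2.minEnclosingCircle((q[:,:2]*1000).astype(np.float32)),np.percentile(q[:,2],[2,50,98]))
E
python3 t.py
```

```text
clock 13.75 F [ 0.09 -0.02 -7.81] rest throat [ 0.3906 -0.2284  0.1493] lid z 0.0553 1026 xy ((388.5672912597656, -225.43429565429688), 28.26386260986328)
ptr 57 [-0.0139 -0.0012  0.0858] [158.1 253.2]
red 12 [-0.0132  0.004   0.0939] [163.  260.5]
[ 296   39   67   70 3460]
tray ((328.9576416015625, 73.15949249267578), (64.27769470214844, 71.70033264160156), 31.237436294555664) [ 0.40380498 -0.12057828  0.01      ]
((405.5611877441406, -121.74156188964844), 43.81034851074219) [0.0015806  0.00337203 0.01062518]
```

```bash
python3 -c "
from plan import *
t=throat(); D=np.array([.4047,-.1215,t[2]])-t; print(D)
s=now()
for k in (.31,.66,1): s=plan([(grasp_for(t+D*k),-34,10)],s)"
```

```text
[0.01406043 0.10692353 0.        ]
[0.184, 0.374, -0.032, 0.0, 0.0, 0.0] rows>=0.7
  -> tcp [ 0.3977 -0.1971  0.3178]
[0.207, 0.422, -0.037, 0.0, 0.0, 0.0] rows>=0.8
  -> tcp [ 0.4026 -0.1597  0.3179]
[0.201, 0.41, -0.035, 0.0, 0.0, 0.0] rows>=0.7
  -> tcp [ 0.4074 -0.1234  0.3178]
```

Emit:
step_arm(motion=[{"dx": 0.007,"dy": 0.014,"dz": -0.001,"wx": 0,"wy": 0,"wz": 0,"claw": 10},{"dx": 0.021,"dy": 0.042,"dz": -0.004,"wx": 0,"wy": 0,"wz": 0,"claw": 10},{"dx": 0.042,"dy": 0.086,"dz": -0.007,"wx": 0,"wy": 0,"wz": 0,"claw": 10},{"dx": 0.07,"dy": 0.142,"dz": -0.012,"wx": 0,"wy": 0,"wz": 0,"claw": 10},{"dx": 0.098,"dy": 0.2,"dz": -0.017,"wx": 0,"wy": 0,"wz": 0,"claw": 10},{"dx": 0.127,"dy": 0.258,"dz": -0.022,"wx": 0,"wy": 0,"wz": 0,"claw": 10},{"dx": 0.155,"dy": 0.316,"dz": -0.027,"wx": 0,"wy": 0,"wz": 0,"claw": 10},{"dx": 0.184,"dy": 0.374,"dz": -0.032,"wx": 0,"wy": 0,"wz": 0,"claw": 10}])

```text
clock: 14.65
tool_pos: [0.3978, -0.1966, 0.3178]
eef_rot: [0.291, 0.953, -0.025, 0.083]
contact_force: [0.2, 0.3, -6.4]
opening: 0.251
finger_force: 40.0
```

Emit:
step_arm(motion=[{"dx": 0.026,"dy": 0.053,"dz": -0.005,"wx": 0,"wy": 0,"wz": 0,"claw": 10},{"dx": 0.052,"dy": 0.105,"dz": -0.009,"wx": 0,"wy": 0,"wz": 0,"claw": 10},{"dx": 0.078,"dy": 0.158,"dz": -0.014,"wx": 0,"wy": 0,"wz": 0,"claw": 10},{"dx": 0.103,"dy": 0.211,"dz": -0.018,"wx": 0,"wy": 0,"wz": 0,"claw": 10},{"dx": 0.129,"dy": 0.264,"dz": -0.023,"wx": 0,"wy": 0,"wz": 0,"claw": 10},{"dx": 0.155,"dy": 0.317,"dz": -0.028,"wx": 0,"wy": 0,"wz": 0,"claw": 10},{"dx": 0.181,"dy": 0.369,"dz": -0.032,"wx": 0,"wy": 0,"wz": 0,"claw": 10},{"dx": 0.207,"dy": 0.422,"dz": -0.037,"wx": 0,"wy": 0,"wz": 0,"claw": 10}])

```text
clock: 15.45
tool_pos: [0.4027, -0.1594, 0.3178]
eef_rot: [0.291, 0.953, -0.025, 0.083]
contact_force: [-0.4, 0.4, -7.9]
opening: 0.244
finger_force: 40.0
```

```bash
python3 m.py; python3 t.py;python3 -c "
from plan import *
t=throat(); plan([(grasp_for((.4047,-.1215,.1493)),-34,10)])"
```

```text
clock 15.45 F [-0.45  0.36 -7.89] rest throat [ 0.3999 -0.1575  0.1492] lid z 0.0554 1019 xy ((398.1185302734375, -154.7647705078125), 28.307363510131836)
ptr 55 [-0.014  -0.0012  0.0856] [157.9 253.2]
red 14 [-0.0133  0.0039  0.0942] [163.1 260.4]
[ 249   66   62   64 2152]
tray ((279.6618347167969, 97.54975891113281), (62.270809173583984, 63.96001434326172), 159.9586639404297) [ 0.40342479 -0.11911936  0.01      ]
((405.1602478027344, -120.62559509277344), 43.6121826171875) [0.00151483 0.0033297  0.01061686]
[0.197, 0.401, -0.036, 0.0, -0.0, 0.0] rows>=0.7
  -> tcp [ 0.4074 -0.1234  0.3179]
```

Emit:
step_arm(motion=[{"dx": 0.031,"dy": 0.063,"dz": -0.006,"wx": 0,"wy": 0,"wz": 0,"claw": 10},{"dx": 0.062,"dy": 0.126,"dz": -0.011,"wx": 0,"wy": 0,"wz": 0,"claw": 10},{"dx": 0.093,"dy": 0.19,"dz": -0.017,"wx": 0,"wy": 0,"wz": 0,"claw": 10},{"dx": 0.122,"dy": 0.25,"dz": -0.022,"wx": 0,"wy": 0,"wz": 0,"claw": 10},{"dx": 0.15,"dy": 0.305,"dz": -0.027,"wx": 0,"wy": 0,"wz": 0,"claw": 10},{"dx": 0.173,"dy": 0.352,"dz": -0.032,"wx": 0,"wy": 0,"wz": 0,"claw": 10},{"dx": 0.19,"dy": 0.388,"dz": -0.035,"wx": 0,"wy": 0,"wz": 0,"claw": 10},{"dx": 0.199,"dy": 0.407,"dz": -0.036,"wx": 0,"wy": 0,"wz": 0,"claw": 10}])

```text
clock: 16.35
tool_pos: [0.4075, -0.1234, 0.3179]
eef_rot: [0.291, 0.953, -0.025, 0.083]
contact_force: [0.7, 0.2, -6.9]
opening: 0.243
finger_force: 40.0
```

Emit:
step_arm(motion=[{"dx": 0,"dy": 0,"dz": 0,"wx": 0,"wy": 0,"wz": 0,"claw": 10},{"dx": 0,"dy": 0,"dz": 0,"wx": 0,"wy": 0,"wz": 0,"claw": 10},{"dx": 0,"dy": 0,"dz": 0,"wx": 0,"wy": 0,"wz": 0,"claw": 10},{"dx": 0,"dy": 0,"dz": 0,"wx": 0,"wy": 0,"wz": 0,"claw": 10},{"dx": 0,"dy": 0,"dz": 0,"wx": 0,"wy": 0,"wz": 0,"claw": 10}])

```text
clock: 16.85
tool_pos: [0.4074, -0.1239, 0.3179]
eef_rot: [0.291, 0.953, -0.026, 0.083]
contact_force: [-0.9, 0.8, -6.9]
opening: 0.248
finger_force: 40.0
```

```bash
python3 m.py; python3 t.py
```

```text
clock 16.85 F [-0.93  0.8  -6.89] rest throat [ 0.4047 -0.122   0.1493] lid z 0.0553 1020 xy ((403.0357360839844, -119.39591217041016), 28.280309677124023)
ptr 56 [-0.0139 -0.0012  0.0856] [157.9 253.2]
red 13 [-0.0132  0.0039  0.0941] [163.1 260.4]
[ 225   79   63   60 1109]
tray ((256.1746520996094, 109.81016540527344), (62.309539794921875, 63.002071380615234), 172.9529571533203) [ 0.40394118 -0.12028896  0.01      ]
((405.4933776855469, -121.42652893066406), 43.49736785888672) [0.00161586 0.00347376 0.01103627]
```

Centred over the tray. Lowering it gently.

Emit:
step_arm(motion=[{"dx": 0.005,"dy": 0,"dz": 0.031,"wx": 0,"wy": 0,"wz": 0,"claw": 10},{"dx": 0.011,"dy": 0,"dz": 0.062,"wx": 0,"wy": 0,"wz": 0,"claw": 10},{"dx": 0.016,"dy": 0,"dz": 0.092,"wx": 0,"wy": 0,"wz": 0,"claw": 10},{"dx": 0.022,"dy": 0,"dz": 0.123,"wx": 0,"wy": 0,"wz": 0,"claw": 10},{"dx": 0.027,"dy": 0,"dz": 0.154,"wx": 0,"wy": 0,"wz": 0,"claw": 10},{"dx": 0.033,"dy": 0,"dz": 0.185,"wx": 0,"wy": 0,"wz": 0,"claw": 10},{"dx": 0.038,"dy": 0,"dz": 0.215,"wx": 0,"wy": 0,"wz": 0,"claw": 10},{"dx": 0.043,"dy": 0,"dz": 0.246,"wx": 0,"wy": 0,"wz": 0,"claw": 10}])

```text
clock: 17.75
tool_pos: [0.4075, -0.1237, 0.2978]
eef_rot: [0.291, 0.953, -0.025, 0.083]
contact_force: [0.5, -0.0, -6.7]
opening: 0.249
finger_force: 40.0
```

```bash
python3 m.py
```

```text
clock 17.75 F [ 0.52 -0.01 -6.72] rest throat [ 0.4048 -0.1218  0.1292] lid z 0.0402 1069 xy ((402.20953369140625, -118.45809173583984), 27.93035125732422)
ptr 62 [-0.0141 -0.0012  0.09  ] [159.8 253.1]
red 15 [-0.0132  0.0034  0.0942] [163.1 259.7]
```

Emit:
step_arm(motion=[{"dx": 0.008,"dy": 0,"dz": 0.046,"wx": 0,"wy": 0,"wz": 0,"claw": 10},{"dx": 0.016,"dy": 0,"dz": 0.092,"wx": 0,"wy": 0,"wz": 0,"claw": 10},{"dx": 0.024,"dy": 0,"dz": 0.138,"wx": 0,"wy": 0,"wz": 0,"claw": 10},{"dx": 0.033,"dy": 0,"dz": 0.185,"wx": 0,"wy": 0,"wz": 0,"claw": 10},{"dx": 0.041,"dy": 0,"dz": 0.231,"wx": 0,"wy": 0,"wz": 0,"claw": 10},{"dx": 0.049,"dy": 0,"dz": 0.277,"wx": 0,"wy": 0,"wz": 0,"claw": 10},{"dx": 0.057,"dy": 0,"dz": 0.323,"wx": 0,"wy": 0,"wz": 0,"claw": 10},{"dx": 0.065,"dy": 0,"dz": 0.369,"wx": 0,"wy": 0,"wz": 0,"claw": 10}])

```text
clock: 18.6
tool_pos: [0.4077, -0.1237, 0.2677]
eef_rot: [0.291, 0.953, -0.025, 0.084]
contact_force: [-0.6, 0.5, -3.2]
opening: 0.242
finger_force: 40.0
```

```bash
python3 m.py
```

```text
clock 18.6 F [-0.65  0.53 -3.25] rest throat [ 0.4049 -0.1218  0.0992] lid z 0.0398 1234 xy ((402.43231201171875, -118.55158233642578), 28.34560203552246)
ptr 78 [-0.0143 -0.0014  0.1193] [176.1 252.5]
red 27 [-0.0135  0.0038  0.0938] [162.5 260.2]
```

Emit:
step_arm(motion=[{"dx": 0.008,"dy": 0,"dz": 0.046,"wx": 0,"wy": 0,"wz": 0,"claw": 10},{"dx": 0.016,"dy": 0,"dz": 0.092,"wx": 0,"wy": 0,"wz": 0,"claw": 10},{"dx": 0.024,"dy": 0,"dz": 0.138,"wx": 0,"wy": 0,"wz": 0,"claw": 10},{"dx": 0.033,"dy": 0,"dz": 0.185,"wx": 0,"wy": 0,"wz": 0,"claw": 10},{"dx": 0.041,"dy": 0,"dz": 0.231,"wx": 0,"wy": 0,"wz": 0,"claw": 10},{"dx": 0.049,"dy": 0,"dz": 0.277,"wx": 0,"wy": 0,"wz": 0,"claw": 10},{"dx": 0.057,"dy": 0,"dz": 0.323,"wx": 0,"wy": 0,"wz": 0,"claw": 10},{"dx": 0.065,"dy": 0,"dz": 0.369,"wx": 0,"wy": 0,"wz": 0,"claw": 10}])

```text
clock: 19.45
tool_pos: [0.4079, -0.1239, 0.2379]
eef_rot: [0.291, 0.953, -0.025, 0.084]
contact_force: [-0.2, 0.3, -1.2]
opening: 0.244
finger_force: 40.0
```

Emit:
step_arm(motion=[{"dx": 0.007,"dy": 0,"dz": 0.04,"wx": 0,"wy": 0,"wz": 0,"claw": 10},{"dx": 0.014,"dy": 0,"dz": 0.08,"wx": 0,"wy": 0,"wz": 0,"claw": 10},{"dx": 0.021,"dy": 0,"dz": 0.12,"wx": 0,"wy": 0,"wz": 0,"claw": 10},{"dx": 0.028,"dy": 0,"dz": 0.158,"wx": 0,"wy": 0,"wz": 0,"claw": 10},{"dx": 0.034,"dy": 0,"dz": 0.192,"wx": 0,"wy": 0,"wz": 0,"claw": 10},{"dx": 0.034,"dy": 0,"dz": 0.192,"wx": 0,"wy": 0,"wz": 0,"claw": 10},{"dx": 0.034,"dy": 0,"dz": 0.192,"wx": 0,"wy": 0,"wz": 0,"claw": 10},{"dx": 0.034,"dy": 0,"dz": 0.192,"wx": 0,"wy": 0,"wz": 0,"claw": 10}])

```text
clock: 20.25
tool_pos: [0.4075, -0.1237, 0.2225]
eef_rot: [0.291, 0.953, -0.025, 0.084]
contact_force: [0.3, 0.4, -1.3]
opening: 0.246
finger_force: 40.0
```

```bash
sed -i 's/^T=.*; v=P-T/T=np.array([th[0],th[1],0]); v=P-T/' v.py; sed -i 's/T=np.array(\[.391,-.2273,0\])/T=np.array([th[0],th[1],0])/' v.py; python3 m.py; python3 v.py; python3 -c "
from plan import *
t=throat(); plan([(grasp_for(t-.042*Xs()),-34,10),(grasp_for(t-.042*Xs()+np.array([0,0,.065])),-34,10)])"
```

```text
clock 20.25 F [ 0.26  0.42 -1.33] rest throat [ 0.4048 -0.1218  0.0539] lid z 0.0399 1591 xy ((402.6997985839844, -118.30715942382812), 28.778488159179688)
ptr 2 [-0.0134 -0.0013  0.0935] [162.5 253. ]
red 19 [-0.013   0.0035  0.094 ] [163.3 259.8]
throat [ 0.4048 -0.1218  0.0539] 0.24400282277068655 [ 0.19548563 -0.10918757 -1.54909345]
lid 1824 [-0.0076  0.0017  0.0399] ((-1.6314280033111572, 1.5948156118392944), 29.608596801757812)
wire 126 [-0.0031 -0.0268  0.0553] [0.0003 0.0292 0.0751]
  y-0.035 4 [-0.0008 -0.0259  0.0563]
  y-0.025 34 [-0.0016 -0.0201  0.0629]
  y-0.015 25 [-0.0017 -0.0109  0.0702]
  y-0.005 1 [-0.0023 -0.0048  0.0736]
  y0.005 18 [-0.0017  0.0125  0.0709]
  y0.015 30 [-0.0016  0.0203  0.0653]
  y0.025 14 [-0.002   0.0275  0.0586]
shank 44 [-0.0122  0.0012  0.0207]
pointer 49 [-0.0171 -0.0013  0.1476]
red 19 [-0.0129  0.0032  0.0938]
[0.517, -0.0, -0.091, 0.0, 0.0, 0.0] rows>=0.8
  -> tcp [ 0.3727 -0.1002  0.2225]
[-0.141, 0.0, -0.8, 0.0, 0.0, 0.0] rows>=1.3
  -> tcp [ 0.3727 -0.1002  0.2875]
```

The hook is unloaded. Backing it out 32 mm and then going up.

Emit:
step_arm(motion=[{"dx": 0.08,"dy": 0,"dz": -0.014,"wx": 0,"wy": 0,"wz": 0,"claw": 10},{"dx": 0.16,"dy": 0,"dz": -0.028,"wx": 0,"wy": 0,"wz": 0,"claw": 10},{"dx": 0.24,"dy": 0,"dz": -0.042,"wx": 0,"wy": 0,"wz": 0,"claw": 10},{"dx": 0.32,"dy": 0,"dz": -0.056,"wx": 0,"wy": 0,"wz": 0,"claw": 10},{"dx": 0.394,"dy": 0,"dz": -0.069,"wx": 0,"wy": 0,"wz": 0,"claw": 10},{"dx": 0.394,"dy": 0,"dz": -0.069,"wx": 0,"wy": 0,"wz": 0,"claw": 10}])

```text
clock: 20.95
tool_pos: [0.3798, -0.1052, 0.2223]
eef_rot: [0.291, 0.953, -0.026, 0.083]
contact_force: [-0.4, 0.3, -1.0]
opening: 0.251
finger_force: 40.0
```

```bash
python3 v.py; python3 -c "
from plan import *
t=throat(); plan([(grasp_for(t+np.array([0,0,.075])),-34,10),((.38,-.03,.315),-20,10),((.355,.059,.315),-5,10),((.351,.0621,.295),20,10)])"
```

```text
throat [ 0.3771 -0.1034  0.0537] 0.25068615457776283 [-0.42451709  0.27309309 -1.00687408]
lid 552 [0.0172 0.0014 0.0398] ((23.201642990112305, 1.757497787475586), 26.769750595092773)
wire 9 [-0.0119 -0.0012  0.0658] [-0.0108  0.0034  0.0799]
  y-0.005 9 [-0.0115  0.0009  0.0735]
shank 43 [-0.0125  0.001   0.0205]
pointer 49 [-0.0171 -0.0014  0.1474]
red 26 [-0.0131  0.0032  0.0941]
[-0.163, -0.0, -0.923, 0.0, -0.0, 0.0] rows>=1.5
  -> tcp [ 0.3806 -0.1055  0.2974]
[0.488, 0.788, -0.072, -0.013, -0.0, -0.076] rows>=1.6
  -> tcp [ 0.3831 -0.0312  0.2963]
[0.666, 0.949, -0.119, -0.015, -0.0, -0.082] rows>=1.9
  -> tcp [0.3583 0.0587 0.2963]
[0.1, 0.051, 0.236, -0.024, -0.0, -0.137] rows>=2.9
  -> tcp [0.3541 0.0632 0.2763]
```

Emit:
step_arm(motion=[{"dx": -0.04,"dy": 0,"dz": -0.23,"wx": 0,"wy": 0,"wz": 0,"claw": 10},{"dx": -0.08,"dy": 0,"dz": -0.46,"wx": 0,"wy": 0,"wz": 0,"claw": 10},{"dx": -0.12,"dy": 0,"dz": -0.69,"wx": 0,"wy": 0,"wz": 0,"claw": 10},{"dx": -0.163,"dy": 0,"dz": -0.923,"wx": 0,"wy": 0,"wz": 0,"claw": 10},{"dx": -0.163,"dy": 0,"dz": -0.923,"wx": 0,"wy": 0,"wz": 0,"claw": 10}])

```text
clock: 21.5
tool_pos: [0.3826, -0.1062, 0.2992]
eef_rot: [0.291, 0.952, -0.025, 0.086]
contact_force: [0.6, 0.1, -1.1]
opening: 0.246
finger_force: 40.0
```

Emit:
step_arm(motion=[{"dx": 0.163,"dy": 0.263,"dz": -0.024,"wx": -0.004,"wy": 0,"wz": -0.025,"claw": 10},{"dx": 0.325,"dy": 0.525,"dz": -0.048,"wx": -0.009,"wy": 0,"wz": -0.051,"claw": 10},{"dx": 0.488,"dy": 0.788,"dz": -0.072,"wx": -0.013,"wy": 0,"wz": -0.076,"claw": 10},{"dx": 0.488,"dy": 0.788,"dz": -0.072,"wx": -0.013,"wy": 0,"wz": -0.076,"claw": 10}])

```text
clock: 21.9
tool_pos: [0.3834, -0.0291, 0.2953]
eef_rot: [0.171, 0.981, -0.015, 0.085]
contact_force: [-0.3, -0.0, -1.8]
opening: 0.247
finger_force: 40.0
```

Emit:
step_arm(motion=[{"dx": 0.222,"dy": 0.316,"dz": -0.04,"wx": -0.005,"wy": 0,"wz": -0.027,"claw": 10},{"dx": 0.444,"dy": 0.633,"dz": -0.08,"wx": -0.01,"wy": 0,"wz": -0.055,"claw": 10},{"dx": 0.666,"dy": 0.949,"dz": -0.119,"wx": -0.015,"wy": 0,"wz": -0.082,"claw": 10},{"dx": 0.666,"dy": 0.949,"dz": -0.119,"wx": -0.015,"wy": 0,"wz": -0.082,"claw": 10}])

```text
clock: 22.3
tool_pos: [0.3581, 0.0604, 0.2957]
eef_rot: [0.042, 0.995, -0.003, 0.087]
contact_force: [0.2, -0.4, -1.0]
opening: 0.246
finger_force: 40.0
```

```bash
python3 -c "
from plan import *
print(now()[0],get_state()['opening'],get_state()['contact_force'])
plan([((.350,.0618,.293),16,10),((.4196,.0782,.293),16,10),((.4196,.0782,.2773),16,10)])"; python3 v.py | head -1; python3 t.py
```

```text
[0.3580946  0.06040415 0.29569151] 0.24570031418085878 [ 0.23903875 -0.36732894 -1.03956283]
[0.109, 0.023, 0.253, -0.02, -0.0, -0.114] rows>=2.4
  -> tcp [0.3532 0.0627 0.2743]
[-0.879, -0.043, 0.154, 0.0, -0.0, 0.0] rows>=1.4
  -> tcp [0.4227 0.0791 0.2743]
[0.034, 0.0, 0.193, 0.0, -0.0, 0.0] rows>=0.3
  -> tcp [0.4227 0.0791 0.2586]
throat [0.3548 0.0607 0.1271] 0.24570031418085878 [ 0.23903875 -0.36732894 -1.03956283]
[101 131  63  55 937]
tray ((132.19297790527344, 158.8577880859375), (52.474754333496094, 65.48384857177734), 120.36787414550781) [ 0.40207284 -0.11968895  0.01      ]
((404.7135314941406, -120.2860336303711), 43.797855377197266) [0.00180054 0.00356871 0.01127819]v.py:8: RuntimeWarning: Mean of empty slice.
  lid=ok&(np.hypot(q[...,0],q[...,1])<.036)&(abs(q[...,2]-.041)<.006); k=q[lid]; print('lid',len(k),k.mean(0).round(4),cv2.minEnclosingCircle((k[:,:2]*1000).astype(np.float32)))
  ret = um.true_divide(
```

```bash
python3 -c "
from plan import *
plan([((.350,.061,.293),20,10),((.4196,.0772,.293),20,10),((.4196,.0772,.2768),20,10)])"
```

```text
[0.119, 0.048, 0.252, -0.024, -0.0, -0.138] rows>=2.9
  -> tcp [0.3531 0.0621 0.2743]
[-0.874, -0.108, 0.153, -0.0, -0.0, 0.0] rows>=1.4
  -> tcp [0.4227 0.0783 0.2743]
[0.035, 0.001, 0.199, -0.0, -0.0, 0.0] rows>=0.3
  -> tcp [0.4227 0.0784 0.2581]
```

Emit:
step_arm(motion=[{"dx": 0.119,"dy": 0.048,"dz": 0.252,"wx": -0.024,"wy": 0,"wz": -0.138,"claw": 10},{"dx": 0.119,"dy": 0.048,"dz": 0.252,"wx": -0.024,"wy": 0,"wz": -0.138,"claw": 10},{"dx": 0.119,"dy": 0.048,"dz": 0.252,"wx": -0.024,"wy": 0,"wz": -0.138,"claw": 10},{"dx": 0.119,"dy": 0.048,"dz": 0.252,"wx": -0.024,"wy": 0,"wz": -0.138,"claw": 10},{"dx": 0.119,"dy": 0.048,"dz": 0.252,"wx": -0.024,"wy": 0,"wz": -0.138,"claw": 10}])

```text
clock: 22.9
tool_pos: [0.3536, 0.0614, 0.2745]
eef_rot: [-0.17, 0.982, 0.015, 0.086]
contact_force: [-1.0, 0.0, -1.8]
opening: 0.245
finger_force: 40.0
```

```bash
cat > fk.py <<'E'
from plan import *
p0,r0=now(); print(p0.round(4),r0.as_quat().round(3),get_state()['contact_force'].round(1))
p,d,c=snap('wrist'); P=pts(d,c); S=cv2.cvtColor(p,cv2.COLOR_RGB2HSV)[...,1]; H=cv2.cvtColor(p,cv2.COLOR_RGB2HSV)[...,0]
m=(d>0)&(abs(P[...,2]-.246)<.006)&(S<90)&(abs(P[...,0]-.43)<.07)&(abs(P[...,1]-.08)<.05); q=P[m]; print('fork',len(q),cv2.minAreaRect((q[:,:2]*1000).astype(np.float32)) if len(q)>9 else '')
y=(d>0)&(H>20)&(H<35)&(S>130)&(abs(P[...,0]-p0[0])<.05)&(abs(P[...,1]-p0[1])<.04)&(P[...,2]>.24); q=P[y]; print('yel',len(q),np.percentile(q,[2,50,98],0).round(4).tolist(),cv2.minAreaRect((q[:,:2]*1000).astype(np.float32)))
V=p.max(-1); k=(d>0)&(V<90)&(np.hypot(P[...,0]-p0[0],P[...,1]-p0[1])<.045)&(abs(P[...,2]-(p0[2]-.008))<.012); q=P[k]; print('collar',len(q), q.mean(0).round(4),np.percentile(q[:,2],[5,50,95]).round(4), cv2.minAreaRect((q[:,:2]*1000).astype(np.float32)))
plan([((.4196,.0772,.293),20,10),((.4196,.0772,.2768),20,10)])
E
python3 fk.py
```

```text
[0.3536 0.0614 0.2745] [-0.17   0.982  0.015  0.086] [-1.   0.  -1.8]
fork 2566 ((455.9147033691406, 87.86988830566406), (40.15230941772461, 59.31303787231445), 19.458120346069336)
yel 3940 [[0.325, 0.0473, 0.273], [0.3371, 0.0566, 0.3041], [0.3495, 0.0687, 0.3448]] ((341.4873046875, 56.576751708984375), (57.532310485839844, 25.117820739746094), 29.431549072265625)
collar 2306 [0.3377 0.0566 0.2677] [0.2654 0.2671 0.2755] ((339.685791015625, 57.61960983276367), (20.033550262451172, 44.71552658081055), 20.481903076171875)
[-0.869, -0.1, 0.158, -0.0, -0.0, -0.001] rows>=1.4
  -> tcp [0.4227 0.0783 0.2742]
[0.035, 0.001, 0.199, -0.0, -0.0, -0.0] rows>=0.3
  -> tcp [0.4227 0.0783 0.2581]
```

Emit:
step_arm(motion=[{"dx": -0.22,"dy": -0.025,"dz": 0.039,"wx": 0,"wy": 0,"wz": 0,"claw": 10},{"dx": -0.43,"dy": -0.05,"dz": 0.078,"wx": 0,"wy": 0,"wz": 0,"claw": 10},{"dx": -0.65,"dy": -0.075,"dz": 0.117,"wx": 0,"wy": 0,"wz": 0,"claw": 10},{"dx": -0.869,"dy": -0.1,"dz": 0.158,"wx": 0,"wy": 0,"wz": 0,"claw": 10},{"dx": -0.869,"dy": -0.1,"dz": 0.158,"wx": 0,"wy": 0,"wz": 0,"claw": 10},{"dx": -0.869,"dy": -0.1,"dz": 0.158,"wx": 0,"wy": 0,"wz": 0,"claw": 10}])

```text
clock: 23.55
tool_pos: [0.4216, 0.0795, 0.2741]
eef_rot: [-0.173, 0.981, 0.015, 0.085]
contact_force: [-1.3, -0.5, -1.4]
opening: 0.247
finger_force: 40.0
```

Emit:
step_arm(motion=[{"dx": 0.012,"dy": 0,"dz": 0.066,"wx": 0,"wy": 0,"wz": 0,"claw": 10},{"dx": 0.023,"dy": 0,"dz": 0.132,"wx": 0,"wy": 0,"wz": 0,"claw": 10},{"dx": 0.035,"dy": 0,"dz": 0.194,"wx": 0,"wy": 0,"wz": 0,"claw": 10},{"dx": 0.035,"dy": 0,"dz": 0.194,"wx": 0,"wy": 0,"wz": 0,"claw": 10},{"dx": 0.035,"dy": 0,"dz": 0.194,"wx": 0,"wy": 0,"wz": 0,"claw": 10}])

```text
clock: 24.05
tool_pos: [0.422, 0.0794, 0.2584]
eef_rot: [-0.174, 0.981, 0.015, 0.085]
contact_force: [-1.5, -0.4, -1.6]
opening: 0.25
finger_force: 40.0
```

```bash
python3 fk.py
```

```text
[0.422  0.0794 0.2584] [-0.174  0.981  0.015  0.085] [-1.5 -0.4 -1.6]
fork 4339 ((407.1607971191406, 76.17349243164062), (43.85896682739258, 56.078857421875), 13.20621395111084)
yel 3959 [[0.3932, 0.0653, 0.2567], [0.4056, 0.0745, 0.2879], [0.418, 0.0866, 0.3294]] ((410.0491943359375, 74.30818176269531), (53.6075325012207, 36.06590270996094), 16.64979362487793)
collar 2335 [0.4061 0.0746 0.2515] [0.2492 0.251  0.2594] ((407.75140380859375, 75.88179016113281), (20.00798988342285, 46.941062927246094), 19.762184143066406)
[-0.035, -0.016, -0.194, -0.0, -0.0, 0.001] rows>=0.3
  -> tcp [0.4227 0.0783 0.2743]
[0.035, -0.0, 0.2, -0.0, -0.0, -0.0] rows>=0.3
  -> tcp [0.4227 0.0783 0.258 ]
```

The collar is about 1 mm above the prongs. I'll lower that last bit, open the fingers and go up.

Emit:
step_arm(motion=[{"dx": 0.003,"dy": 0,"dz": 0.015,"wx": 0,"wy": 0,"wz": 0,"claw": 10},{"dx": 0.003,"dy": 0,"dz": 0.015,"wx": 0,"wy": 0,"wz": 0,"claw": 10},{"dx": 0.003,"dy": 0,"dz": 0.015,"wx": 0,"wy": 0,"wz": 0,"claw": 24},{"dx": 0.003,"dy": 0,"dz": 0.015,"wx": 0,"wy": 0,"wz": 0,"claw": 30},{"dx": 0.003,"dy": 0,"dz": 0.015,"wx": 0,"wy": 0,"wz": 0,"claw": 50},{"dx": 0.003,"dy": 0,"dz": 0.015,"wx": 0,"wy": 0,"wz": 0,"claw": 60},{"dx": 0.003,"dy": 0,"dz": 0.015,"wx": 0,"wy": 0,"wz": 0,"claw": 60},{"dx": 0.003,"dy": 0,"dz": 0.015,"wx": 0,"wy": 0,"wz": 0,"claw": 60}])

```text
clock: 24.9
tool_pos: [0.4223, 0.0795, 0.2574]
eef_rot: [-0.174, 0.981, 0.015, 0.086]
contact_force: [0.8, -0.4, 0.6]
opening: 0.674
finger_force: 0.0
```

```bash
python3 fk.py
```

```text
[0.4223 0.0795 0.2574] [-0.174  0.981  0.015  0.086] [ 0.8 -0.4  0.6]
fork 6921 ((424.4199523925781, 80.31814575195312), (79.79254150390625, 56.165828704833984), 13.436844825744629)
yel 3891 [[0.4019, 0.0654, 0.2548], [0.406, 0.0748, 0.2868], [0.4236, 0.0867, 0.295]] ((407.12841796875, 85.9595718383789), (64.43256378173828, 42.625335693359375), 8.429162979125977)
collar 3454 [0.4132 0.0774 0.2508] [0.2489 0.2502 0.259 ] ((419.6876220703125, 79.74163818359375), (44.662071228027344, 83.76105499267578), 19.92393684387207)
[-0.037, -0.016, -0.209, -0.0, -0.0, 0.001] rows>=0.3
  -> tcp [0.4227 0.0783 0.2743]
[0.035, 0.0, 0.2, -0.0, -0.0, -0.0] rows>=0.3
  -> tcp [0.4227 0.0783 0.2581]
```

Emit:
step_arm(motion=[{"dx": -0.04,"dy": 0,"dz": -0.25,"wx": 0,"wy": 0,"wz": 0,"claw": 60},{"dx": -0.09,"dy": 0,"dz": -0.5,"wx": 0,"wy": 0,"wz": 0,"claw": 60},{"dx": -0.13,"dy": 0,"dz": -0.75,"wx": 0,"wy": 0,"wz": 0,"claw": 60},{"dx": -0.17,"dy": 0,"dz": -0.98,"wx": 0,"wy": 0,"wz": 0,"claw": 60},{"dx": -0.17,"dy": 0,"dz": -0.98,"wx": 0,"wy": 0,"wz": 0,"claw": 60}])

```text
clock: 25.45
tool_pos: [0.4234, 0.0798, 0.339]
eef_rot: [-0.174, 0.981, 0.015, 0.088]
contact_force: [1.3, -0.1, -0.5]
opening: 0.679
finger_force: 0.0
```

```bash
sed -i 's/> *-1//' w.py; python3 w.py
python3 - <<'E'
from h import *
for n in('scene','top'):
    p,d,c=snap(n); P=pts(d,c); x,y,z=P[...,0],P[...,1],P[...,2]
    m=(d>0)&(abs(x-.404)<.05)&(abs(y+.121)<.05)&(z>.034)&(z<.046); q=P[m]; print(n,'tin',len(q),q.mean(0).round(4),cv2.minEnclosingCircle((q[:,:2]*1000).astype(np.float32)),q[:,2].std())
    H,S,V=cv2.split(cv2.cvtColor(p,cv2.COLOR_RGB2HSV))
    m=(H>105)&(H<125)&(S>150)&(abs(x-.405)<.06)&(abs(y+.12)<.06); k=P[m&(d>0)]; print('tray',cv2.minEnclosingCircle((k[:,:2]*1000).astype(np.float32)))
    for nm,o in(('flux',(.496,-.221)),('ipa',(.574,-.167)),('spool',(.542,-.186))):
        q=P[(d>0)&(np.hypot(x-o[0],y-o[1])<.03)&(z>.03)]; o0=np.load(n+'.npz',allow_pickle=True); P0=pts(o0['d'],c); q0=P0[(o0['d']>0)&(np.hypot(P0[...,0]-o[0],P0[...,1]-o[1])<.03)&(P0[...,2]>.03)]; print(nm,(q.mean(0)-q0.mean(0)).round(3))
E
```

```text
[0.42259853 0.07954399 0.33759612] 0.9957478841145834
yel 9956
[[0.3427, 0.0051, -0.0014], [0.3926, 0.0836, 0.2927], [0.539, 0.1666, 0.4264]]
(0.28, 0.31) 1718 [0.4168 0.0786 0.2924] ((419.6898193359375, 79.4280776977539), (33.757415771484375, 21.87266731262207), 20.39497947692871)
fork 4926
[[0.3826, 0.0475, 0.2438], [0.4273, 0.079, 0.2459], [0.4821, 0.1162, 0.2519]]
(0.24, 0.255) 4926 [0.431  0.0803 0.2473] ((433.48309326171875, 82.40506744384766), (97.44259643554688, 56.19319534301758), 13.252737045288086)
scene tin 334 [ 0.4049 -0.1201  0.0401] ((417.816162109375, -109.79803466796875), 48.765167236328125) 0.0021293446172389176
tray ((404.2110595703125, -124.97784423828125), 43.48324203491211)
flux [-0. -0.  0.]
ipa [ 0.    -0.    -0.001]
spool [-0.001 -0.     0.003]
top tin 314 [ 0.4065 -0.1229  0.0409] ((419.09405517578125, -110.12428283691406), 48.99824905395508) 0.0022876134958928116
tray ((405.0221862792969, -124.99562072753906), 40.12897872924805)
flux [ 0.    -0.     0.001]
ipa [0.    0.    0.002]
spool [-0.    -0.     0.003]
```

The scale is hanging where it started, at (0.4197, 0.0794), and upright. The tin stands in the tray within about 5 mm of centre, the bystanders haven't moved and the gripper is clear. Handing in.

```bash
python3 -c "
from plant import workorder
print(workorder.finish_job())"
```

```text
the job is handed in; nothing more can be done
None
```

The tin weighed about 570 g, so I set it down in the blue tray, hung the scale back on its stand and handed the job in; the hand-in returned no verdict.

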